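# Close the sauce pump: fit the cover and draw it down evenly

## Robot

A 6-joint arm with a two-finger parallel gripper is mounted at the origin on the work surface. World frame = base frame: x ahead of the robot, y to its left, z up, the work surface at z = 0. Lengths are in m, angles in rad, forces in N, time in s.
With the tool pointing down it reaches from about 0.35 to 0.775 m from the base axis. Payload 7.3 kg.
Tool frame: the origin (TCP) lies midway between the tips of the shut fingers; the grasp point (between the pads) lies 19 mm behind it (robot.grasp_offset is the z of the grasp point in the tool frame, in m); z points along the fingers, y is the direction in which the jaws open and shut (so a half turn about z gives the same grasp; the last joint's range is limited). The gripper opens to 92 mm and grips with 3 to 60 N. Pads are 19 mm wide; open, the fingers measure 130 mm over their backs; the gripper's body (75 mm by 190 mm) begins 47 mm behind the grasp point.
Start: joints at [0.96, 0.342, 1.524, -0, 1.275, -0.146], TCP at [0.235, 0.469, 0.227] pointing down, gripper open.
Joint ranges: [-2.53, 2.53], [-0.77, 2.02], [0.04, 2.7], [-1, 4.14], [0.28, 2.66], [-3.11, 3.11]. Speed limits (rad/s): [2.57, 2.57, 3.14, 3.14, 3.14, 3.14].

## Interface

Orientations are given as [roll, pitch, yaw] about the fixed x, y, z axes, in that order (R = Rz(yaw) Ry(pitch) Rx(roll)).
In Python, from cell import observe, imaging, workorder, robot gives the robot as it stands. The module is installed in compiled form; this text tells all that it offers.
- The arm moves only by the tool send_rows, never from a script. Its argument "series" is a list of rows, each a list of 7 numbers: the shift along the tool's x, y, z in m, then the turn, a rotation vector about the tool's x, y, z in rad, then the closure, from 0 (fully open) to 1 (shut). A call has 1 to 5 rows; each row shifts and turns the commanded pose from where the row before left it, along the tool's axes as they then stand; what a row does not reach is not made up. A row lasts 1/12 s, in which the tool goes at most 41.7 mm and 7.16 degrees, less where a joint would pass 70% of its speed; a pose out of reach is approached as far as the arm can. A call is refused whole if a number of a shift passes 0.0417 or a number of a turn 0.125, either way. A call with a gripper value outside its range is refused whole. The fingers move at their own pace and stop on an object; "newtons" is the grip in N (left out, the last holds). Time passes only in rows, so rows that do not move let the fingers close. It gives the time, the measured TCP pose, the force and the opening at its end, in the units of the state.
- observe(): the state, without advancing time (a new reading comes with each control period).
- imaging.read_camera(name): name is "scene" or "side" or "wrist"; returns a dict with "color" (384x512x3 uint8, red, green, blue), "range_z" (384x512 float32, m along the optical axis (not along the pixel's ray), 0 where there is no reading), "vfov" (degrees; the focal length in pixels is half the picture's height over the tangent of half this angle, whatever the lens; pixels are square), "cx", "cy" (the principal point, pixels), "dist_coeffs" ([k1, k2, p1, p2, k3] as OpenCV has them; the pictures are not rectified), "T" (4x4, takes a point from camera to world coordinates). Camera axes: x right, y down, z forward; pixel columns grow to the right and rows downward; lengths in m; the calibration is good to about 2 mm. A picture is of the moment at which its call begins.
- workorder.hand_in(): hands the job in, once; it reports no verdict.
The state is a dict: "time": time; "qpos": joint angles; "qvel": joint speeds; "joint_efforts": joint torques, N m; "tool_pos": TCP position; "tool_rot": TCP orientation; "contact_force": force on the tool from outside, world axes, zero at the start; "torque": the same for the moment, N m; "opening": finger opening in m.
Only numpy, scipy, OpenCV 4.12 (cv2) and the standard library are available. Lean on these libraries where they do the work, as an engineer would, in place of code of your own. Each camera call takes 0.05 s, during which the arm holds its last target.

## Task

Close up the sauce filler's pump: draw the white cover out from under the wire rack by its orange tab, let go, take it by its black handle and lay it in the housing with the tab over the outlet spout, without dropping it. Then turn the four blue knobs clockwise, crosswise (each time the opposite knob next) and a little at a time: first all of them about half way, then all of them fully home, so that the cover comes down evenly. Last, push the red latch button until it snaps down, without ramming it, and leave the sauce jars standing where they are.

Things in the scene. Friction and masses are not known exactly. Their poses are not given: they have to be found in the camera images.
- housing: fixed grey pump housing of a sauce filler, 170 mm square, 60 mm high, with an 83 mm square opening in its top. Origin: centre of its underside, on the counter. -x: side of the outlet spout (38 mm brass pipe stub), its front; +x: side of the latch; z up. Knobs at x, y = +-62 mm: knob1 (-,+), knob2 (-,-), knob3 (+,-), knob4 (+,+); 1 is opposite 3, 2 opposite 4.
- seat (a point): centre of the housing's opening, 67.5 mm above the counter, level with the tops of the four black spring pads that carry the cover's flange (each gives 1 mm per 1.5 N). A cover lying there loose has its origin about 52.5 mm above the counter; clamped fully home, about 48 mm. Axes as the housing.
- cover: loose white pump cover, about 0.45 kg: round flange 130 mm across, 8 mm thick (z 14 to 22 mm), under it a square plug 14 mm deep, 75 mm wide (its lowest 5 mm 64 mm wide), that enters the opening with 4 mm play each side. Origin: centre of the plug's underside; z up; -x points to the orange tab. It starts flat on the counter under the wire rack, only the front part with the tab sticking out.
- cover_handle (a point): centre of the black bar handle on top of the cover, 51 mm above the cover's origin; bar along the cover's y, 62 mm long, 14 mm wide (x), 18 mm high (42 to 60 mm above the cover's origin), 20 mm of free space under it. Axes as the cover.
- cover_tab (a point): middle of the orange upright grip tab on a short tongue at the cover's edge: 88 mm from the cover's centre along its -x, 38 mm above its origin. The tab is 24 mm long (x), 12 mm wide (y), its top 52 mm above the cover's origin; the tongue below (z 14 to 22 mm) is also 12 mm wide. Axes as the cover.
- rack: fixed low steel wire rack: shelf 170 (x) by 200 mm (y), underside 75 and top 83 mm above the counter, on four thin legs at the corners. Origin: centre, on the counter; -x is its front. The cover lies below and its handle is covered by the shelf until the cover is drawn about 100 mm out along the rack's -x.
- knob1 (a joint): turn angle of the front left cam knob, rad, growing clockwise seen from above: 0 = open, claw clear of the cover; 0.5 = claw touches a cover lying on the pads; 0.65 = half way; 1.3 = stop, fully home. The claw swings over the cover's rim and sinks 6.2 mm per rad. At 0 the claw (x axis) points 1.15 rad counterclockwise from the direction to the housing's centre. Takes 0.15 to 0.4 N m, stays where left.
- knob1_grip (a point): middle of the square head of knob 1, on its turning axis, 110 mm above the counter. Blue square head, 24 x 24 mm, 22 mm high (98 to 120 mm above the counter), on a 14 mm spindle. x axis: square to one flat, towards the white mark, as the steel claw points; z up. Turns with the knob, does not rise or sink.
- knob2 (a joint): turn angle of the front right cam knob, rad, growing clockwise seen from above: 0 = open, claw clear of the cover; 0.5 = claw touches a cover lying on the pads; 0.65 = half way; 1.3 = stop, fully home. The claw swings over the cover's rim and sinks 6.2 mm per rad. At 0 the claw (x axis) points 1.15 rad counterclockwise from the direction to the housing's centre. Takes 0.15 to 0.4 N m, stays where left.
- knob2_grip (a point): middle of the square head of knob 2, on its turning axis, 110 mm above the counter. Blue square head, 24 x 24 mm, 22 mm high (98 to 120 mm above the counter), on a 14 mm spindle. x axis: square to one flat, towards the white mark, as the steel claw points; z up. Turns with the knob, does not rise or sink.
- knob3 (a joint): turn angle of the back right cam knob, rad, growing clockwise seen from above: 0 = open, claw clear of the cover; 0.5 = claw touches a cover lying on the pads; 0.65 = half way; 1.3 = stop, fully home. The claw swings over the cover's rim and sinks 6.2 mm per rad. At 0 the claw (x axis) points 1.15 rad counterclockwise from the direction to the housing's centre. Takes 0.15 to 0.4 N m, stays where left.
- knob3_grip (a point): middle of the square head of knob 3, on its turning axis, 110 mm above the counter. Blue square head, 24 x 24 mm, 22 mm high (98 to 120 mm above the counter), on a 14 mm spindle. x axis: square to one flat, towards the white mark, as the steel claw points; z up. Turns with the knob, does not rise or sink.
- knob4 (a joint): turn angle of the back left cam knob, rad, growing clockwise seen from above: 0 = open, claw clear of the cover; 0.5 = claw touches a cover lying on the pads; 0.65 = half way; 1.3 = stop, fully home. The claw swings over the cover's rim and sinks 6.2 mm per rad. At 0 the claw (x axis) points 1.15 rad counterclockwise from the direction to the housing's centre. Takes 0.15 to 0.4 N m, stays where left.
- knob4_grip (a point): middle of the square head of knob 4, on its turning axis, 110 mm above the counter. Blue square head, 24 x 24 mm, 22 mm high (98 to 120 mm above the counter), on a 14 mm spindle. x axis: square to one flat, towards the white mark, as the steel claw points; z up. Turns with the knob, does not rise or sink.
- latch (a joint): travel of the red latch button, m: 0 = up, 0.011 = fully down. Resistance rises to about 9 N, is over at 6 mm, then the button snaps the rest of the way down by itself and stays.
- latch_top (a point): centre of the top of the red latch button (24 mm across) at the back (+x, 110 mm from the centre) of the housing; 90 mm above the counter when up, moves down 11 mm.
- jar1: bystander: full jar of green chilli sauce with a yellow lid, 72 mm across, 117 mm high, 0.35 kg, standing on the counter; origin at the centre of its underside
- jar2: bystander: full jar of green chilli sauce with a yellow lid, 72 mm across, 117 mm high, 0.35 kg, standing on the counter; origin at the centre of its underside
- jar3: bystander: full jar of green chilli sauce with a yellow lid, 72 mm across, 117 mm high, 0.35 kg, standing on top of the wire rack; origin at the centre of its underside
Mind the look-alikes: they are no part of the job. What is shaped like the cover but brown or turquoise is not meant.

How it is judged:
On the way, in this order (a step that is already met when the one before it is completed fails the run):
1. the cover is drawn out from under the rack (handle clear of the shelf) and let go, flat on the counter (x of cover_handle in the frame of rack below -0.115 m and height (world z) of cover below 0.004 m and angle between cover's own z axis and vertical below 0.05 rad and contact force between the fingers and cover below 0.3 N), for 0.1 s.
2. the cover lies in the housing, tab over the spout, let go, all knobs still open (horizontal distance between cover and housing below 0.008 m and x of cover_tab in the frame of housing below -0.08 m and z of cover in the frame of housing below 0.056 m and angle between cover's own z axis and vertical below 0.04 rad and contact force between the fingers and cover below 0.3 N and value of joint each of knob1, knob2, knob3, knob4 below 0.25 rad), for 0.1 s.
3. all four knobs are turned about half way (0.5 to 1.05 rad) (value of joint knob1 between 0.5 and 1.05 rad and value of joint knob2 between 0.5 and 1.05 rad and value of joint knob3 between 0.5 and 1.05 rad and value of joint knob4 between 0.5 and 1.05 rad), for 0.1 s.
4. all four knobs are fully home and the cover is down evenly (value of joint each of knob1, knob2, knob3, knob4 above 1.15 rad and horizontal distance between cover and housing below 0.008 m and x of cover_tab in the frame of housing below -0.08 m and z of cover in the frame of housing below 0.05 m and angle between cover's own z axis and vertical below 0.025 rad), for 0.1 s.
5. the latch button has snapped down (value of joint latch above 0.0095 m), for 0.2 s.
At the end, for the whole second after the job is handed in: cover in the housing within 8 mm of centre, tab on the spout side, its origin less than 50 mm above the housing's underside, tilted less than 0.025 rad, at rest; all four knobs beyond 1.15 rad; latch button more than 9.5 mm down; jars upright within 30 mm of where they stood (all of step 4 and value of joint latch above 0.0095 m and linear speed of cover below 0.02 m/s and not (distance of any of jar1, jar2, jar3 from where it was at the start of the episode above 0.03 m or angle between any of jar1, jar2, jar3's own z axis and vertical above 0.35 rad)); the robot touches nothing.
It fails at once if a sauce jar is shifted by more than 30 mm or tipped (distance of any of jar1, jar2, jar3 from where it was at the start of the episode above 0.03 m or angle between any of jar1, jar2, jar3's own z axis and vertical above 0.35 rad).
It fails at once if a knob goes home (beyond 1.05 rad) while another is not yet near half way (below 0.45 rad) ((value of joint knob1 above 1.05 rad and value of joint knob2 below 0.45 rad) or (value of joint knob1 above 1.05 rad and value of joint knob3 below 0.45 rad) or (value of joint knob1 above 1.05 rad and value of joint knob4 below 0.45 rad) or (value of joint knob2 above 1.05 rad and value of joint knob1 below 0.45 rad) or (value of joint knob2 above 1.05 rad and value of joint knob3 below 0.45 rad) or (value of joint knob2 above 1.05 rad and value of joint knob4 below 0.45 rad) or (value of joint knob3 above 1.05 rad and value of joint knob1 below 0.45 rad) or (value of joint knob3 above 1.05 rad and value of joint knob2 below 0.45 rad) or (value of joint knob3 above 1.05 rad and value of joint knob4 below 0.45 rad) or (value of joint knob4 above 1.05 rad and value of joint knob1 below 0.45 rad) or (value of joint knob4 above 1.05 rad and value of joint knob2 below 0.45 rad) or (value of joint knob4 above 1.05 rad and value of joint knob3 below 0.45 rad)).
It fails at once if not crosswise: two neighbouring knobs are beyond 0.35 rad (first round) or 1.05 rad (second round) while both others are still below it (((value of joint each of knob1, knob2 above 0.35 rad and value of joint each of knob3, knob4 below 0.35 rad) or (value of joint each of knob2, knob3 above 0.35 rad and value of joint each of knob4, knob1 below 0.35 rad) or (value of joint each of knob3, knob4 above 0.35 rad and value of joint each of knob1, knob2 below 0.35 rad) or (value of joint each of knob4, knob1 above 0.35 rad and value of joint each of knob2, knob3 below 0.35 rad)) or ((value of joint each of knob1, knob2 above 1.05 rad and value of joint each of knob3, knob4 below 1.05 rad) or (value of joint each of knob2, knob3 above 1.05 rad and value of joint each of knob4, knob1 below 1.05 rad) or (value of joint each of knob3, knob4 above 1.05 rad and value of joint each of knob1, knob2 below 1.05 rad) or (value of joint each of knob4, knob1 above 1.05 rad and value of joint each of knob2, knob3 below 1.05 rad))).
It fails at once if the cover is dropped (faster than 0.45 m/s with no finger on it) (linear speed of cover above 0.45 m/s and contact force between the fingers and cover below 0.3 N).
It fails at once if the latch button is rammed (over 40 N) (contact force between latch and anything else above 40 N).
It also fails if it takes over 72 s, if anything falls off the work surface, if the arm or the gripper's body presses on something with over 40 N, if the wrist force passes 120 N, or if a joint passes its speed limit or range.

## Working session

There is one attempt and no reset: what is moved stays moved. The work goes in short steps, Python scripts to look and compute and a tool call to move; the robot and the scene stay as the last step left them, time stands still between calls to the robot, and variables do not carry over. Pictures are saved under pics/ and viewed, and the job is handed in when it is done.

Besides the shell and the picture viewer there is one more tool, called after "Request:" as name([rows], argument=value, ...), one row to a line, values as JSON. send_rows: Moves the arm, as the interface text tells. Its arguments: {"type":"object","properties":{"series":{"type":"array","items":{"type":"array","items":{"type":"number"}}},"newtons":{"type":"number"}},"required":["series"]}

```bash
mkdir -p pics; cat > h.py <<'E'
import numpy as np, cv2
from cell import observe, imaging, workorder, robot
def cam(n,save=None):
    d=imaging.read_camera(n)
    if save: cv2.imwrite('pics/'+save+'.png',cv2.cvtColor(d['color'],cv2.COLOR_RGB2BGR))
    return d
def K(d):
    f=d['color'].shape[0]/2/np.tan(np.radians(d['vfov'])/2)
    return np.array([[f,0,d['cx']],[0,f,d['cy']],[0,0,1.]])
def rays(d,uv):
    p=cv2.undistortPoints(np.array(uv,float).reshape(-1,1,2),K(d),np.array(d['dist_coeffs'],float)).reshape(-1,2)
    T=d['T'];r=np.c_[p,np.ones(len(p))]
    return T[:3,3],r@T[:3,:3].T,r
def onz(d,uv,z):
    o,r,_=rays(d,uv); return o+r*((z-o[2])/r[:,2])[:,None]
def pts(d,uv):
    uv=np.array(uv).reshape(-1,2).astype(int)
    o,r,_=rays(d,uv); z=d['range_z'][uv[:,1],uv[:,0]]
    return o+r*z[:,None],z
def st():
    s=observe(); print({k:np.round(v,4).tolist() for k,v in s.items()})
E
python3 - <<'E'
from h import *
st()
print([a for a in dir(robot) if a[0]!='_'],robot.grasp_offset)
for n in ['scene','side','wrist']:
    d=cam(n,n+'0'); print(n,d['vfov'],d['cx'],d['cy'],d['dist_coeffs'],np.round(d['T'],3).tolist())
st()
E
```

```text
{'time': 0.0, 'qpos': [0.96, 0.3427, 1.525, -0.0, 1.2754, -0.146], 'qvel': [-0.0003, -0.0001, 0.0002, -0.0003, 0.0007, 0.0006], 'joint_efforts': [0.0005, -43.125, -24.4217, 0.0719, 0.056, -0.0001], 'tool_pos': [0.2351, 0.469, 0.2261], 'tool_rot': [-3.1401, -0.0002, 2.6768], 'contact_force': [-0.1182, -0.2928, -0.3708], 'torque': [-0.0214, -0.0126, 0.0096], 'opening': 0.0914}
['IKError', 'grasp_offset'] -0.0188
scene 50.89616973238888 258.59070226701266 191.27460449072265 [-0.12481012  0.          0.          0.          0.        ] [[0.239, 0.818, -0.524, 1.052], [0.971, -0.194, 0.14, -0.228], [0.012, -0.542, -0.84, 0.978], [0.0, 0.0, 0.0, 1.0]]
side 50.57642209207562 255.66444937850272 191.0434882356673 [-0.10798708  0.          0.          0.          0.        ] [[0.708, -0.339, 0.619, -0.302], [-0.706, -0.346, 0.618, -0.86], [0.004, -0.875, -0.485, 0.726], [0.0, 0.0, 0.0, 1.0]]
wrist 59.71326176446217 255.66068512900222 191.50576918145168 [0.00546352 0.         0.         0.         0.        ] [[0.448, 0.863, 0.233, 0.172], [0.894, -0.432, -0.117, 0.502], [-0.0, 0.26, -0.966, 0.384], [0.0, 0.0, 0.0, 1.0]]
{'time': 0.15, 'qpos': [0.96, 0.3426, 1.5248, 0.0, 1.2754, -0.146], 'qvel': [0.0001, -0.0034, -0.0012, -0.0005, -0.0009, 0.0002], 'joint_efforts': [0.0014, -43.1472, -24.4353, 0.0719, 0.0538, -0.0], 'tool_pos': [0.2351, 0.4691, 0.2262], 'tool_rot': [-3.1405, -0.0002, 2.6768], 'contact_force': [-0.8683, -0.3871, -0.0764], 'torque': [0.051, -0.0131, -0.0289], 'opening': 0.092}
```

View pics/scene0.png

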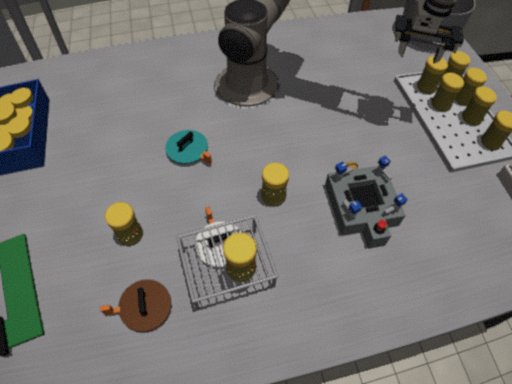

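View pics/side0.png

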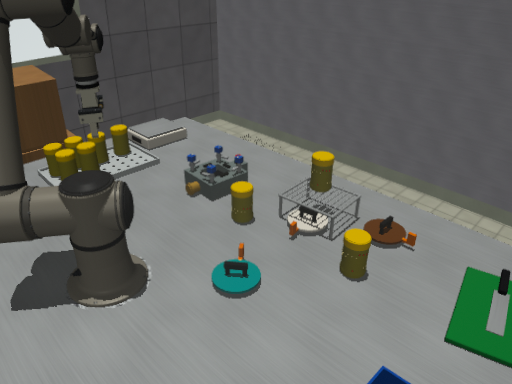

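View pics/wrist0.png

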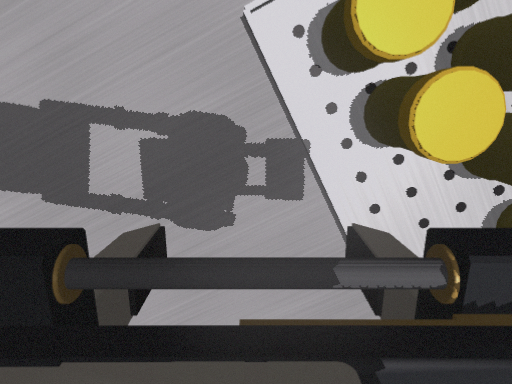

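Scene view: the white cover is under the rack at about (218,243), with its orange tab at (210,215). The housing is at (365,198), with the brass spout at (350,166) and the red latch at (381,226). The jars are at (275,183), (123,222) and on the rack at (240,255). I'll crop in next.

```bash
python3 - <<'E'
from h import *
a=cv2.imread('pics/scene0.png');b=cv2.imread('pics/side0.png')
cv2.imwrite('pics/c1.png',np.hstack([cv2.resize(a[190:310,165:285],None,fx=3.3,fy=3.3,interpolation=2),cv2.resize(a[140:260,310:430],None,fx=3.3,fy=3.3,interpolation=2)]))
cv2.imwrite('pics/c2.png',np.hstack([cv2.resize(b[145:265,265:385],None,fx=3.3,fy=3.3,interpolation=2),cv2.resize(b[115:235,165:285],None,fx=3.3,fy=3.3,interpolation=2)]))
for n in ['scene','side']:
    d=cam(n); rgb=d['color']; hsv=cv2.cvtColor(rgb,cv2.COLOR_RGB2HSV)
    for nm,lo,hi in [('orange',(4,150,120),(14,255,255)),('red',(0,200,120),(3,255,255)),('blue',(108,120,60),(125,255,255)),('brass',(14,100,60),(22,220,255)),('yellow',(23,150,100),(32,255,255)),('black',(0,0,0),(180,90,35))]:
        m=cv2.inRange(hsv,lo,hi)
        c,l,s,ce=cv2.connectedComponentsWithStats(m)
        for i in range(1,c):
            if s[i,4]<12 or s[i,4]>1500: continue
            ys,xs=np.where(l==i); P,z=pts(d,np.c_[xs,ys]); 
            if (z>0).sum()==0: continue
            Q=P[z>0]
            print(n,nm,s[i].tolist(),np.round(np.median(Q,0),3).tolist(),'ztop',np.round(np.percentile(Q[:,2],95),3))
E
```

```text
scene orange [201, 152, 9, 7, 28] [0.311, -0.194, 0.051] ztop 0.055
scene orange [206, 207, 5, 8, 28] [0.504, -0.219, 0.053] ztop 0.055
scene orange [209, 219, 4, 4, 14] [0.515, -0.218, 0.023] ztop 0.027
scene orange [101, 306, 9, 5, 36] [0.707, -0.503, 0.053] ztop 0.055
scene orange [113, 306, 7, 7, 32] [0.707, -0.485, 0.023] ztop 0.025
scene blue [0, 79, 39, 76, 498] [0.075, -0.733, 0.098] ztop 0.104
scene blue [380, 156, 10, 11, 57] [0.498, 0.269, 0.12] ztop 0.123
scene blue [336, 162, 11, 10, 66] [0.493, 0.146, 0.121] ztop 0.123
scene blue [396, 194, 11, 11, 63] [0.624, 0.266, 0.12] ztop 0.122
scene blue [350, 200, 13, 12, 90] [0.615, 0.143, 0.119] ztop 0.123
scene brass [439, 29, 11, 4, 20] [0.239, 0.515, 0.324] ztop 0.326
scene brass [449, 52, 22, 18, 104] [0.176, 0.7, 0.122] ztop 0.131
scene brass [426, 57, 39, 35, 219] [0.198, 0.604, 0.122] ztop 0.13
scene brass [465, 68, 22, 19, 113] [0.263, 0.706, 0.122] ztop 0.131
scene brass [474, 90, 23, 17, 115] [0.352, 0.686, 0.123] ztop 0.13
scene brass [14, 96, 19, 13, 68] [-0.01, -0.735, 0.086] ztop 0.093
scene brass [0, 110, 17, 15
[... 4561 characters left out ...]
[0.546, 0.781, 0.026] ztop 0.032
side black [0, 181, 27, 10, 111] [-0.139, 0.09, 0.3] ztop 0.306
side black [123, 183, 3, 10, 13] [0.065, -0.054, 0.274] ztop 0.279
side black [123, 186, 10, 43, 307] [0.054, -0.08, 0.233] ztop 0.264
side black [300, 207, 17, 14, 78] [0.583, -0.212, 0.05] ztop 0.059
side black [380, 218, 13, 16, 74] [0.686, -0.419, 0.05] ztop 0.06
side black [70, 230, 54, 21, 226] [-0.022, -0.056, 0.15] ztop 0.154
side black [30, 232, 11, 7, 29] [-0.139, 0.032, 0.191] ztop 0.201
side black [225, 265, 22, 11, 107] [0.239, -0.25, 0.049] ztop 0.057
side black [72, 269, 9, 7, 44] [-0.075, -0.002, 0.066] ztop 0.074
side black [498, 270, 12, 25, 197] [0.705, -0.776, 0.03] ztop 0.033
```

View pics/c1.png

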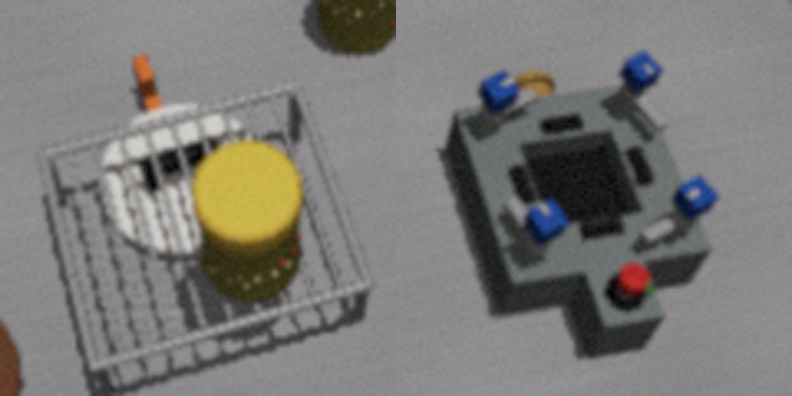

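View pics/c2.png

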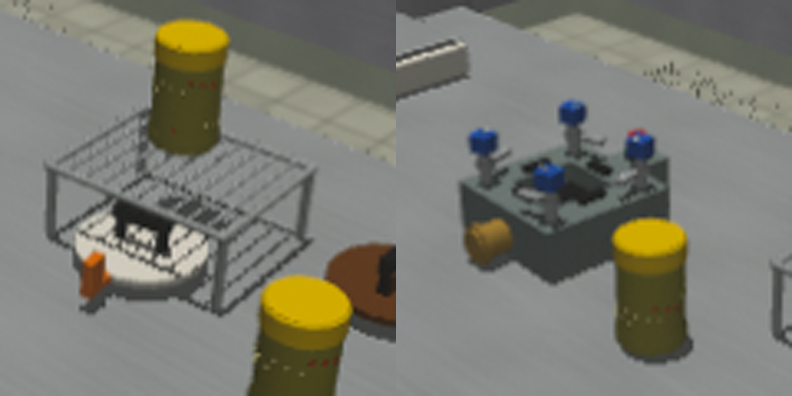

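Depth and calibration agree within a few mm. Next I'll look with the wrist camera over the housing, then over the rack.

```bash
cat >> h.py <<'E'
from scipy.spatial.transform import Rotation as Ro
def tool():
    s=observe(); return np.array(s['tool_pos']),Ro.from_euler('xyz',s['tool_rot']),s
def go(p,psi,n=None):
    """print displacement in tool axes: rotate by straight-down target yaw psi"""
    P,R,s=tool(); Rt=Ro.from_euler('xyz',[np.pi,0,psi]); 
    rv=(R.inv()*Rt).as_rotvec(); dw=np.array(p)-P
    m=max(np.linalg.norm(dw)/.041,np.linalg.norm(rv)/.12); n=n or int(np.ceil(m))
    print('t',round(s['time'],2),'pos',np.round(P,4),'rot',np.round(s['tool_rot'],4),'F',np.round(s['contact_force'],1),'q',np.round(s['qpos'],2),'rows',n)
    for i in range(n):
        Ri=R*Ro.from_rotvec(rv*i/n); print(np.round(Ri.inv().apply(dw/n),4).tolist(),np.round(rv/n,4).tolist())
E
python3 - <<'E'
from h import *
go([.46,.2,.27],np.pi,10)
E
```

```text
t 0.25 pos [0.2352 0.4692 0.2264] rot [-3.1409e+00 -1.0000e-04  2.6768e+00] F [-0.4 -0.2 -0.5] q [ 0.96  0.34  1.52  0.    1.28 -0.15] rows 10
[-0.0322, -0.014, -0.0044] [-0.0001, -0.0, -0.0465]
[-0.0315, -0.0155, -0.0044] [-0.0001, -0.0, -0.0465]
[-0.0307, -0.0169, -0.0044] [-0.0001, -0.0, -0.0465]
[-0.0299, -0.0183, -0.0044] [-0.0001, -0.0, -0.0465]
[-0.029, -0.0197, -0.0044] [-0.0001, -0.0, -0.0465]
[-0.0281, -0.021, -0.0044] [-0.0001, -0.0, -0.0465]
[-0.0271, -0.0223, -0.0044] [-0.0001, -0.0, -0.0465]
[-0.026, -0.0235, -0.0044] [-0.0001, -0.0, -0.0465]
[-0.0249, -0.0247, -0.0044] [-0.0001, -0.0, -0.0465]
[-0.0237, -0.0258, -0.0044] [-0.0001, -0.0, -0.0465]
```

Request:
send_rows([
  [-0.032,-0.014,-0.0045,0,0,-0.0465,0],
  [-0.0315,-0.0155,-0.0045,0,0,-0.0465,0],
  [-0.031,-0.017,-0.0045,0,0,-0.0465,0],
  [-0.03,-0.018,-0.0045,0,0,-0.0465,0],
  [-0.029,-0.02,-0.0045,0,0,-0.0465,0],
])

```text
time: 0.67
tool_pos: [0.3486, 0.3333, 0.2494]
tool_rot: [3.141, 0.0, 2.912]
contact_force: [0.8, 0.7, 0.6]
opening: 0.0916
```

Request:
send_rows([
  [-0.028,-0.021,-0.0045,0,0,-0.0465,0],
  [-0.027,-0.022,-0.0045,0,0,-0.0465,0],
  [-0.026,-0.0235,-0.0045,0,0,-0.0465,0],
  [-0.025,-0.025,-0.0045,0,0,-0.0465,0],
  [-0.024,-0.026,-0.0045,0,0,-0.0465,0],
])

```text
time: 1.08
tool_pos: [0.4614, 0.1983, 0.272]
tool_rot: [3.141, 0.0, -3.139]
contact_force: [0.2, -0.3, 0.3]
opening: 0.0917
```

Request:
send_rows([
  [0,0,0,0,0,0,0],
  [0,0,0,0,0,0,0],
])

```text
time: 1.25
tool_pos: [0.4615, 0.1986, 0.2716]
tool_rot: [3.141, -0.0, 3.138]
contact_force: [-0.7, -0.6, -0.5]
opening: 0.0919
```

```bash
python3 - <<'E'
from h import *
d=cam('wrist','w1'); np.save('w1.npy',d,allow_pickle=True)
go([.43,-.22,.27],np.pi)
E
```

```text
t 1.3 pos [0.4606 0.1996 0.2714] rot [ 3.1413e+00 -8.0000e-04  3.1396e+00] F [-0.8 -0.3 -0.2] q [ 0.26  0.27  1.51  0.    1.37 -1.31] rows 11
[0.0027, -0.0381, 0.0001] [0.0, -0.0001, -0.0002]
[0.0027, -0.0381, 0.0001] [0.0, -0.0001, -0.0002]
[0.0027, -0.0381, 0.0001] [0.0, -0.0001, -0.0002]
[0.0027, -0.0381, 0.0001] [0.0, -0.0001, -0.0002]
[0.0027, -0.0381, 0.0001] [0.0, -0.0001, -0.0002]
[0.0027, -0.0381, 0.0001] [0.0, -0.0001, -0.0002]
[0.0027, -0.0381, 0.0001] [0.0, -0.0001, -0.0002]
[0.0028, -0.0381, 0.0001] [0.0, -0.0001, -0.0002]
[0.0028, -0.0381, 0.0001] [0.0, -0.0001, -0.0002]
[0.0028, -0.0381, 0.0001] [0.0, -0.0001, -0.0002]
[0.0028, -0.0381, 0.0001] [0.0, -0.0001, -0.0002]
```

View pics/w1.png

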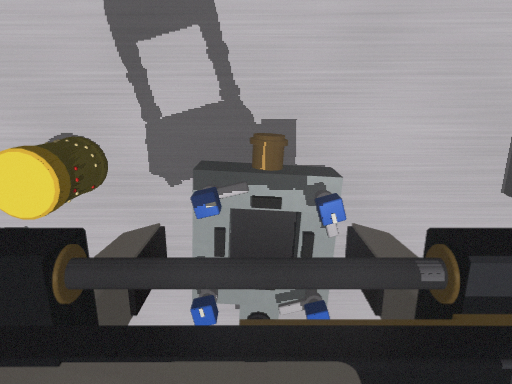

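Wrist view over the housing: the spout is at (268,150), i.e. image up is world -x. Knob1 is at (331,210), knob2 at (206,203), knob3 at (204,311) and knob4 at (317,311), all open. Jar1 is on the left at (28,183). I'll measure the knobs and move on to the tab.

```bash
cat >> h.py <<'E'
def knobs(d,ztop=.1185,zlo=.116):
    hsv=cv2.cvtColor(d['color'],cv2.COLOR_RGB2HSV)
    m=cv2.inRange(hsv,(108,100,40),(128,255,255)); m=cv2.morphologyEx(m,cv2.MORPH_CLOSE,np.ones((5,5)))
    c,l,s,ce=cv2.connectedComponentsWithStats(m); out=[]
    for i in range(1,c):
        if s[i,4]<25: continue
        ys,xs=np.where(l==i); P,z=pts(d,np.c_[xs,ys]); k=(z>0)&(P[:,2]>zlo)&(P[:,2]<.126)
        if k.sum()<15: continue
        Q=P[k]; r=cv2.minAreaRect(Q[:,:2].astype(np.float32)*1000)
        out.append((s[i,:5].tolist(),np.round(r[0],1).tolist(),np.round(r[1],1).tolist(),round(r[2],1),round(float(np.median(Q[:,2])),4)))
    return out
E
python3 - <<'E'
from h import *
d=np.load('w1.npy',allow_pickle=True).item()
for k in knobs(d): print(k)
a=np.load('w1.npy',allow_pickle=True).item()
# opening/pads etc: gray housing top at z~0.06
E
```

```text
([191, 187, 30, 32, 704], [487.9, 150.8], [23.9, 23.2], 12.9, 0.1194)
([315, 194, 31, 32, 649], [494.9, 274.1], [23.6, 23.7], 16.6, 0.1195)
([191, 295, 27, 31, 676], [611.6, 143.4], [24.4, 24.0], 12.7, 0.1192)
([305, 301, 25, 18, 357], [610.3, 266.1], [9.9, 23.6], 1.5, 0.119)
```

Request:
send_rows([
  [0.003,-0.038,0,0,0,0,0],
  [0.003,-0.038,0,0,0,0,0],
  [0.003,-0.038,0,0,0,0,0],
  [0.003,-0.038,0,0,0,0,0],
  [0.003,-0.038,0,0,0,0,0],
])

```text
time: 1.72
tool_pos: [0.4446, 0.01, 0.2717]
tool_rot: [3.141, -0.0, -3.139]
contact_force: [0.6, 0.1, 0.3]
opening: 0.0916
```

Request:
send_rows([
  [0.003,-0.038,0,0,0,0,0],
  [0.003,-0.038,0,0,0,0,0],
  [0.003,-0.038,0,0,0,0,0],
  [0.003,-0.038,0,0,0,0,0],
  [0.003,-0.038,0,0,0,0,0],
])

```text
time: 2.13
tool_pos: [0.4303, -0.1802, 0.2717]
tool_rot: [3.141, 0.0, -3.14]
contact_force: [0.1, -0.2, -0.6]
opening: 0.0919
```

Request:
send_rows([
  [0.003,-0.038,0,0,0,0,0],
  [0,0,0,0,0,0,0],
  [0,0,0,0,0,0,0],
])

```text
time: 2.38
tool_pos: [0.4275, -0.2182, 0.2712]
tool_rot: [3.14, -0.001, 3.14]
contact_force: [-0.3, 1.2, -0.3]
opening: 0.0919
```

```bash
python3 - <<'E'
from h import *
d=cam('wrist','w2'); np.save('w2.npy',d,allow_pickle=True)
st()
E
```

```text
{'time': 2.4333, 'qpos': [-0.6301, 0.2252, 1.562, 0.0008, 1.3557, -2.2009], 'qvel': [0.0324, -0.0149, 0.0088, -0.0026, 0.0007, -0.002], 'joint_efforts': [-1.3926, -37.0546, -25.6078, -0.2028, -0.0342, -0.0515], 'tool_pos': [0.4276, -0.217, 0.2713], 'tool_rot': [3.1402, -0.0006, 3.1415], 'contact_force': [-0.7647, 1.179, 0.1414], 'torque': [0.0334, 0.0511, 0.0104], 'opening': 0.092}
```

View pics/w2.png

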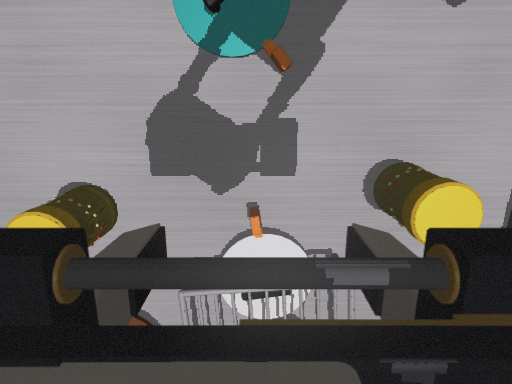

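Wrist view over the rack: the tab is at (254,215), the cover at (265,270), its black handle at (267,294) under the shelf, and the rack's front edge along row ~291. Jars sit at (38,230) and (447,215).

```bash
cat >> h.py <<'E'
def orange(d,roi=None):
    hsv=cv2.cvtColor(d['color'],cv2.COLOR_RGB2HSV)
    m=cv2.inRange(hsv,(3,130,60),(15,255,255)); c,l,s,ce=cv2.connectedComponentsWithStats(m)
    for i in range(1,c):
        if s[i,4]<20: continue
        ys,xs=np.where(l==i); P,z=pts(d,np.c_[xs,ys])
        k=(z>0)&(P[:,2]>.046)&(P[:,2]<.056)
        if k.sum()<6: continue
        r=cv2.minAreaRect(P[k][:,:2].astype(np.float32)*1000)
        print('orange',s[i].tolist(),np.round(r,1).tolist() if 0 else (np.round(r[0],1).tolist(),np.round(r[1],1).tolist(),round(r[2],1)),np.round(np.median(P[k],0),4))
def disc(d,zlo=.018,zhi=.026,box=None):
    "white flange top points"
    hsv=cv2.cvtColor(d['color'],cv2.COLOR_RGB2HSV)
    m=cv2.inRange(hsv,(0,0,150),(180,40,255)); ys,xs=np.where(m>0); P,z=pts(d,np.c_[xs,ys])
    k=(z>0)&(P[:,2]>zlo)&(P[:,2]<zhi)
    if box: k&=(P[:,0]>box[0])&(P[:,0]<box[1])&(P[:,1]>box[2])&(P[:,1]<box[3])
    return P[k],np.c_[xs,ys][k]
E
python3 - <<'E'
from h import *
d=np.load('w2.npy',allow_pickle=True).item()
orange(d)
P,uv=disc(d,box=(.45,.7,-.35,-.1)); print(len(P),P.min(0),P.max(0))
# black handle points
hsv=cv2.cvtColor(d['color'],cv2.COLOR_RGB2HSV)
al=np.argwhere(np.ones((384,512)))[:,::-1]; A,z=pts(d,al)
h=(z>0)&(A[:,2]>.056)&(A[:,2]<.066)&(A[:,0]>.5)&(A[:,0]<.65)&(A[:,1]>-.3)&(A[:,1]<-.12)
print('handle',h.sum(),A[h].min(0),A[h].max(0),A[h].mean(0)); r=cv2.minAreaRect(A[h][:,:2].astype(np.float32)*1000);print(r)
h=(z>0)&(A[:,2]>.074)&(A[:,2]<.09)&(A[:,0]>.45)&(A[:,0]<.75)&(A[:,1]>-.35)&(A[:,1]<-.05)
Q=A[h]; print('shelf',h.sum(),Q.min(0),Q.max(0))
for y0 in np.arange(-.33,-.1,.02):
    k=abs(Q[:,1]-y0)<.01
    if k.sum()>3: print(round(y0,2),np.round(np.percentile(Q[k,0],[0,5]),4),k.sum())
# scene corners
s=cam('scene')
print(onz(s,[[178.6,237],[253.5,217.5],[193.6,301],[276,277]],.083).round(3))
E
```

```text
orange [262, 40, 30, 33, 453] ([312.5, -189.0], [23.9, 12.2], 37.1) [ 0.3128 -0.1894  0.0515]
orange [250, 216, 13, 22, 208] ([500.4, -216.9], [23.6, 11.6], 8.3) [ 0.5002 -0.2171  0.0513]
2306 [ 0.52349615 -0.26294958  0.01876295] [ 0.6511982  -0.14334751  0.02405399]
handle 247 [ 0.58323767 -0.23497231  0.05604493] [ 0.59715284 -0.17341865  0.06127007] [ 0.58904556 -0.20680788  0.05931188]
((589.819580078125, -204.22726440429688), (11.254231452941895, 61.894447326660156), 5.299982070922852)
shelf 1980 [ 0.45006514 -0.30815107  0.074018  ] [ 0.61804281 -0.05189062  0.08883391]
-0.31 [0.5704 0.5715] 201
-0.29 [0.5687 0.5699] 263
-0.27 [0.5675 0.5689] 202
-0.25 [0.5673 0.5684] 186
-0.23 [0.5674 0.5679] 151
-0.21 [0.5672 0.5677] 136
-0.19 [0.5669 0.5678] 119
-0.17 [0.5678 0.5687] 105
-0.15 [0.5685 0.5702] 104
-0.13 [0.5683 0.5705] 91
-0.11 [0.5673 0.5694] 197
[[ 0.578 -0.303  0.083]
 [ 0.567 -0.11   0.083]
 [ 0.747 -0.293  0.083]
 [ 0.734 -0.096  0.083]]
```

Cover yaw is about 7°, with the tab at (0.500, -0.217) and top at 0.052 m. The rack's front edge is at x≈0.568. I'll go down to the tab.

```bash
python3 - <<'E'
from h import *
go([.497,-.2175,.06],np.pi+.125,7)
E
```

```text
t 2.48 pos [ 0.4278 -0.2164  0.2715] rot [ 3.1404e+00 -4.0000e-04 -3.1403e+00] F [-0.6  1.   0.4] q [-0.63  0.22  1.56  0.    1.36 -2.2 ] rows 7
[-0.0099, -0.0002, 0.0302] [0.0002, -0.0001, -0.0177]
[-0.0099, -0.0004, 0.0302] [0.0002, -0.0001, -0.0177]
[-0.0099, -0.0005, 0.0302] [0.0002, -0.0001, -0.0177]
[-0.0099, -0.0007, 0.0302] [0.0002, -0.0001, -0.0177]
[-0.0099, -0.0009, 0.0302] [0.0002, -0.0001, -0.0177]
[-0.0098, -0.001, 0.0302] [0.0002, -0.0001, -0.0177]
[-0.0098, -0.0012, 0.0302] [0.0002, -0.0001, -0.0177]
```

Request:
send_rows([
  [-0.01,0,0.03,0,0,-0.0177,0.3],
  [-0.01,-0.0005,0.03,0,0,-0.0177,0.5],
  [-0.01,-0.0005,0.03,0,0,-0.0177,0.5],
  [-0.01,-0.0005,0.03,0,0,-0.0177,0.5],
  [-0.01,-0.001,0.03,0,0,-0.0177,0.5],
])

```text
time: 2.9
tool_pos: [0.4786, -0.2163, 0.1208]
tool_rot: [3.142, 0.001, -3.049]
contact_force: [0.8, -0.2, 0.6]
opening: 0.063
```

Request:
send_rows([
  [-0.01,-0.001,0.03,0,0,-0.0177,0.5],
  [-0.0095,-0.001,0.03,0,0,-0.0177,0.5],
  [0,0,0,0,0,0,0.5],
])

```text
time: 3.15
tool_pos: [0.4961, -0.2148, 0.0566]
tool_rot: [3.135, -0.007, -3.014]
contact_force: [-1.7, -0.0, 0.2]
opening: 0.0473
```

```bash
python3 - <<'E'
from h import *
d=cam('wrist','w3'); orange(d)
go([.497,-.2175,.026],np.pi+.125)
E
```

```text
orange [236, 206, 23, 52, 1073] ([497.3, -217.7], [17.8, 11.5], 9.5) [ 0.4964 -0.2178  0.0513]
t 3.2 pos [ 0.4965 -0.2157  0.0593] rot [ 3.1372 -0.0048 -3.0145] F [ 0.2 -1.6  0.1] q [-0.55  0.56  1.68  0.    0.9  -2.25] rows 1
[-0.0005, -0.002, 0.0333] [0.0044, -0.0049, 0.0021]
```

View pics/w3.png

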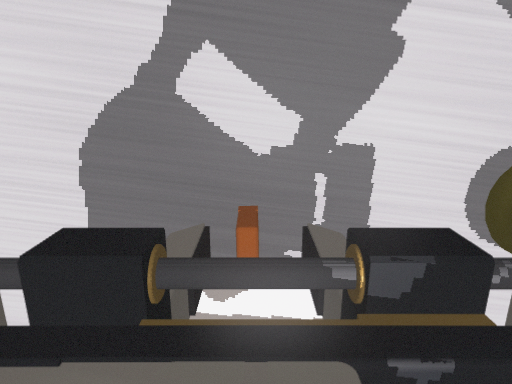

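The tab at (248,232) lies between the fingers, about 2 mm left of middle. I'll descend and grip.

Request:
send_rows([
  [0,-0.0015,0.016,0,0,0,0.5],
  [0,-0.0005,0.016,0,0,0,0.6],
  [0,0,0.001,0,0,0,0.9],
  [0,0,0,0,0,0,1],
  [0,0,0,0,0,0,1],
], newtons=20)

```text
time: 3.62
tool_pos: [0.4984, -0.2208, 0.0307]
tool_rot: [-3.14, 0.002, -3.017]
contact_force: [-0.2, 0.7, 0.1]
opening: 0.0238
```

Request:
send_rows([
  [0,0,0,0,0,0,1],
  [0,0,0,0,0,0,1],
])

```text
time: 3.78
tool_pos: [0.4982, -0.2209, 0.0301]
tool_rot: [-3.141, 0.002, -3.017]
contact_force: [0.8, 3.1, 3.6]
opening: 0.0119
```

Request:
send_rows([
  [0.006,0.0005,0,0,0,0,1],
  [0.014,0.001,0,0,0,0,1],
  [0.014,0.001,0,0,0,0,1],
  [0.014,0.001,0,0,0,0,1],
  [0.014,0.001,0,0,0,0,1],
])

```text
time: 4.2
tool_pos: [0.4363, -0.225, 0.0297]
tool_rot: [-3.139, 0.004, -3.018]
contact_force: [3.9, 0.0, 2.2]
opening: 0.0123
```

Request:
send_rows([
  [0.014,0.001,0,0,0,0,1],
  [0.014,0.001,0,0,0,0,1],
  [0.014,0.001,0,0,0,0,1],
  [0.009,0.001,0,0,0,0,1],
  [0,0,0,0,0,0,1],
])

```text
time: 4.62
tool_pos: [0.3831, -0.2269, 0.0294]
tool_rot: [-3.141, -0.0, -3.018]
contact_force: [-8.2, -3.0, 11.4]
opening: 0.0118
```

```bash
python3 - <<'E'
from h import *
d=cam('scene','s1'); st()
E
```

```text
{'time': 4.6667, 'qpos': [-0.7063, 0.4832, 1.9746, -0.002, 0.6847, -2.3992], 'qvel': [0.0071, 0.0062, -0.0125, -0.0135, 0.021, 0.0082], 'joint_efforts': [2.9453, -35.8874, -13.9842, 1.3471, -1.2602, -0.1882], 'tool_pos': [0.3831, -0.2269, 0.0294], 'tool_rot': [-3.1414, -0.0015, -3.0179], 'contact_force': [-8.4577, -2.7883, 12.2863], 'torque': [-0.497, 1.1608, -0.1126], 'opening': 0.0121}
```

View pics/s1.png

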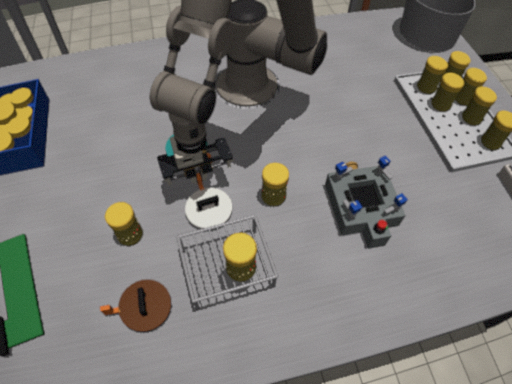

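The cover is fully drawn out, centred at (209,208) with its handle clear of the shelf. I'll release it.

Request:
send_rows([
  [0,0,0,0,0,0,0.7],
  [0,0,0,0,0,0,0.6],
  [0,0,0,0,0,0,0.5],
  [0,0,0,0,0,0,0.5],
])

```text
time: 5.0
tool_pos: [0.3844, -0.2262, 0.0285]
tool_rot: [3.141, -0.0, -3.017]
contact_force: [-0.9, -0.7, -0.1]
opening: 0.0344
```

Request:
send_rows([
  [0,0,-0.03,0,0,0,0.5],
  [0,0,-0.04,0,0,0,0.5],
  [0,0,-0.04,0,0,0,0.4],
  [0,0,-0.04,0,0,0,0.3],
  [0,0,-0.04,0,0,0,0.2],
])

```text
time: 5.42
tool_pos: [0.3841, -0.2259, 0.2205]
tool_rot: [3.141, -0.0, -3.017]
contact_force: [0.7, -0.8, 0.2]
opening: 0.0613
```

```bash
python3 - <<'E'
from h import *
d=cam('wrist','w4'); np.save('w4.npy',d,allow_pickle=True); orange(d)
go([.478,-.21,.2],np.pi/2+.125)
E
```

```text
orange [284, 92, 28, 27, 281] ([312.1, -189.1], [23.5, 11.9], 37.6) [ 0.3148 -0.1873  0.0514]
orange [250, 159, 11, 34, 323] ([385.7, -224.6], [22.9, 10.1], 7.2) [ 0.3851 -0.2247  0.0514]
t 5.47 pos [ 0.3871 -0.2283  0.228 ] rot [-3.1325  0.0084 -3.0168] F [ 3.3 -2.   6.8] q [-0.7   0.19  1.72  0.    1.21 -2.4 ] rows 14
[-0.0066, 0.0005, 0.0021] [-0.0, 0.001, 0.1122]
[-0.0065, 0.0012, 0.002] [-0.0, 0.001, 0.1122]
[-0.0063, 0.002, 0.002] [-0.0, 0.001, 0.1122]
[-0.0061, 0.0027, 0.002] [-0.0, 0.001, 0.1122]
[-0.0057, 0.0033, 0.002] [-0.0, 0.001, 0.1122]
[-0.0053, 0.0039, 0.002] [-0.0, 0.001, 0.1122]
[-0.0048, 0.0045, 0.002] [-0.0, 0.001, 0.1122]
[-0.0043, 0.005, 0.002] [-0.0, 0.001, 0.1122]
[-0.0037, 0.0055, 0.002] [-0.0, 0.001, 0.1122]
[-0.0031, 0.0059, 0.002] [-0.0, 0.001, 0.1122]
[-0.0024, 0.0062, 0.002] [-0.0, 0.001, 0.1122]
[-0.0017, 0.0064, 0.002] [-0.0, 0.001, 0.1122]
[-0.001, 0.0066, 0.002] [-0.0, 0.001, 0.1122]
[-0.0003, 0.0066, 0.002] [-0.0, 0.001, 0.1122]
```

View pics/w4.png

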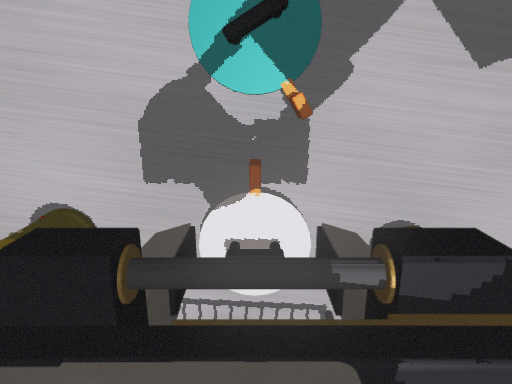

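The tab is at (255,175), and the handle is visible at (255,250) beside the shelf edge, clear of the rack (row ~303). Measuring the handle and disc.

```bash
cat >> h.py <<'E'
def handle(d,zlo,zhi,box):
    al=np.argwhere(np.ones((384,512)))[:,::-1]; A,z=pts(d,al)
    h=(z>0)&(A[:,2]>zlo)&(A[:,2]<zhi)&(A[:,0]>box[0])&(A[:,0]<box[1])&(A[:,1]>box[2])&(A[:,1]<box[3])&(d['color'].reshape(-1,3).max(1)<70)
    r=cv2.minAreaRect(A[h][:,:2].astype(np.float32)*1000); print('handle n',h.sum(),np.round(r[0],1),np.round(r[1],1),round(r[2],1),'z',np.median(A[h][:,2]).round(4))
E
python3 - <<'E'
from h import *
d=np.load('w4.npy',allow_pickle=True).item()
handle(d,.05,.07,(.43,.52,-.26,-.17))
s=cam('scene'); handle(s,.055,.07,(.43,.52,-.26,-.17)); orange(s)
P,uv=disc(s,box=(.38,.55,-.3,-.13)); print(len(P),cv2.minEnclosingCircle(P[:,:2].astype(np.float32)*1000),P[:,2].mean())
d=cam('side'); handle(d,.045,.07,(.43,.52,-.26,-.17)); orange(d)
E
```

```text
handle n 382 [ 468.  -214.8] [ 4.5 59.6] 6.3 z 0.0574
handle n 91 [ 476.8 -215.8] [12.3 56.5] 6.8 z 0.0601
orange [201, 151, 11, 13, 91] ([313.4, -192.4], [24.2, 11.6], 36.4) [ 0.3141 -0.1905  0.0524]
orange [196, 174, 8, 15, 64] ([389.2, -226.3], [20.4, 11.5], 2.9) [ 0.3925 -0.2262  0.0526]
orange [100, 281, 71, 50, 1941] ([707.0, -502.7], [24.5, 11.8], 86.1) [ 0.7078 -0.5026  0.0529]
1149 ((473.758056640625, -216.17062377929688), 65.84318542480469) 0.022742994018464757
handle n 104 [ 471.  -217.2] [13.1 58.9] 5.2 z 0.0565
orange [0, 66, 72, 100, 3103] ([251.8, 1334.7], [29.1, 321.0], 86.6) [0.2561 1.3401 0.0507]
orange [364, 220, 53, 26, 696] ([704.1, -503.6], [14.1, 22.2], 0.4) [ 0.701 -0.505  0.05 ]
orange [265, 238, 10, 15, 98] ([385.0, -226.4], [19.5, 10.0], 6.3) [ 0.3812 -0.2282  0.051 ]
orange [238, 244, 6, 15, 74] ([311.1, -191.1], [21.8, 10.0], 36.2) [ 0.3073 -0.1934  0.051 ]
```

Request:
send_rows([
  [-0.007,0.0005,0.002,0,0,0.112,0.2],
  [-0.0065,0.001,0.002,0,0,0.112,0.2],
  [-0.0065,0.002,0.002,0,0,0.112,0.2],
  [-0.006,0.0025,0.002,0,0,0.112,0.2],
  [-0.0055,0.0035,0.002,0,0,0.112,0.2],
])

```text
time: 5.98
tool_pos: [0.4168, -0.2192, 0.2067]
tool_rot: [3.141, -0.004, 2.7]
contact_force: [0.4, -0.2, 0.1]
opening: 0.0737
```

Request:
send_rows([
  [-0.005,0.004,0.002,0,0,0.112,0.4],
  [-0.005,0.0045,0.002,0,0,0.112,0.4],
  [-0.0045,0.005,0.002,0,0,0.112,0.4],
  [-0.0035,0.0055,0.002,0,0,0.112,0.4],
  [-0.003,0.006,0.002,0,0,0.112,0.4],
])

```text
time: 6.4
tool_pos: [0.4491, -0.2122, 0.1965]
tool_rot: [-3.14, -0.004, 2.14]
contact_force: [-0.1, 0.7, 0.2]
opening: 0.0554
```

Request:
send_rows([
  [-0.0025,0.006,0.002,0,0,0.112,0.4],
  [-0.0015,0.0065,0.002,0,0,0.112,0.4],
  [-0.001,0.0065,0.002,0,0,0.112,0.4],
  [-0.0005,0.0065,0.002,0,0,0.112,0.4],
  [0,0,0,0,0,0,0.4],
])

```text
time: 6.82
tool_pos: [0.4752, -0.2071, 0.1883]
tool_rot: [-3.139, -0.003, 1.694]
contact_force: [0.3, 0.5, 0.0]
opening: 0.0551
```

```bash
python3 - <<'E'
from h import *
d=cam('wrist','w5'); np.save('w5.npy',d,allow_pickle=True); orange(d);st()
handle(d,.05,.07,(.43,.52,-.26,-.17))
E
```

```text
orange [62, 126, 46, 31, 763] ([312.7, -189.0], [24.6, 11.9], 37.9) [ 0.3142 -0.1884  0.0512]
orange [146, 176, 49, 21, 777] ([387.1, -224.4], [22.9, 11.8], 5.3) [ 0.3877 -0.2239  0.0512]
{'time': 6.8667, 'qpos': [-0.5596, 0.3656, 1.5997, 0.0001, 1.18, -0.6894], 'qvel': [-0.0097, -0.0172, 0.0054, -0.005, 0.0073, -0.0678], 'joint_efforts': [0.2434, -42.884, -23.5155, 0.1028, 0.0065, 0.9022], 'tool_pos': [0.4748, -0.2073, 0.1887], 'tool_rot': [-3.1388, -0.0024, 1.7005], 'contact_force': [0.0624, 0.0729, -0.5705], 'torque': [-0.0433, 0.0487, 0.0267], 'opening': 0.0551}
handle n 955 [ 473.8 -213.5] [12.8 60.6] 6.7 z 0.0591
```

View pics/w5.png

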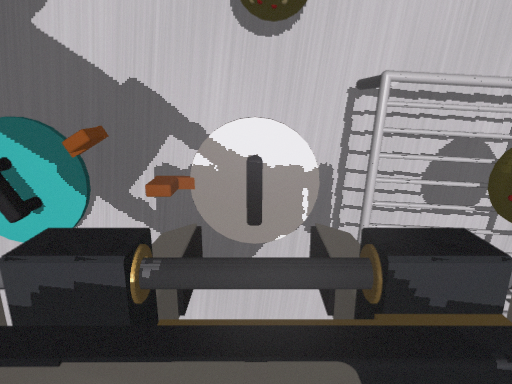

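The white cover is at (255,180) with its handle centred at (255,190) and tab at (168,186). The handle is at (0.474,-0.2135), yaw 0.115. I'll go down on it.

```bash
python3 - <<'E'
from h import *
go([.4738,-.2135,.033],np.pi/2+.116)
E
```

```text
t 6.87 pos [ 0.4748 -0.2073  0.1887] rot [-3.1388e+00 -2.4000e-03  1.7005e+00] F [ 0.1  0.1 -0.6] q [-0.56  0.37  1.6   0.    1.18 -0.69] rows 4
[-0.0016, -0.0003, 0.0389] [-0.0007, -0.0006, 0.0034]
[-0.0016, -0.0004, 0.0389] [-0.0007, -0.0006, 0.0034]
[-0.0016, -0.0004, 0.0389] [-0.0007, -0.0006, 0.0034]
[-0.0015, -0.0004, 0.0389] [-0.0007, -0.0006, 0.0034]
```

Request:
send_rows([
  [-0.002,-0.0005,0.039,0,0,0.0035,0.4],
  [-0.002,-0.0005,0.039,0,0,0.0035,0.4],
  [-0.0015,-0.0005,0.035,0,0,0.0035,0.4],
  [-0.001,0,0.025,0,0,0.0035,0.5],
  [0,0,0.016,0,0,0,0.6],
])

```text
time: 7.28
tool_pos: [0.4722, -0.2135, 0.0331]
tool_rot: [-3.137, -0.004, 1.687]
contact_force: [0.0, 0.9, 0.4]
opening: 0.0461
```

Request:
send_rows([
  [0,0,0,0,0,0,0.8],
  [0,0,0,0,0,0,1],
  [0,0,0,0,0,0,1],
  [0,0,0,0,0,0,1],
], newtons=30)

```text
time: 7.62
tool_pos: [0.4753, -0.215, 0.0381]
tool_rot: [3.14, 0.002, 1.685]
contact_force: [0.9, -0.5, 0.6]
opening: 0.0196
```

Request:
send_rows([
  [0,0,0,0,0,0,1],
  [0,0,0,0,0,0,1],
])

```text
time: 7.78
tool_pos: [0.4749, -0.2149, 0.0379]
tool_rot: [3.14, 0.001, 1.684]
contact_force: [-2.4, -0.7, 6.7]
opening: 0.0138
```

Request:
send_rows([
  [0,0,-0.005,0,0,0,1],
  [0,0,-0.015,0,0,0,1],
  [0,0,-0.025,0,0,0,1],
  [0,0,0,0,0,0,1],
])

```text
time: 8.12
tool_pos: [0.4765, -0.2156, 0.0853]
tool_rot: [3.137, 0.004, 1.684]
contact_force: [0.4, -0.1, -3.6]
opening: 0.0138
```

```bash
python3 - <<'E'
from h import *
d=cam('scene','s2');st(); d=cam('wrist','w6');orange(d)
E
```

```text
{'time': 8.1667, 'qpos': [-0.5717, 0.4961, 1.724, 0.0003, 0.9168, -0.685], 'qvel': [-0.0012, 0.0425, 0.0456, -0.0008, -0.0273, -0.0007], 'joint_efforts': [0.0871, -49.3131, -20.8356, 0.0237, 0.5567, -0.002], 'tool_pos': [0.4759, -0.2153, 0.0835], 'tool_rot': [3.1378, 0.0029, 1.6839], 'contact_force': [-0.2175, -0.7152, -5.3222], 'torque': [-0.112, -0.0003, -0.0095], 'opening': 0.0137}
orange [0, 126, 38, 41, 936] ([324.2, -185.8], [4.1, 1.0], 88.6) [ 0.3242 -0.186   0.0465]
```

View pics/s2.png

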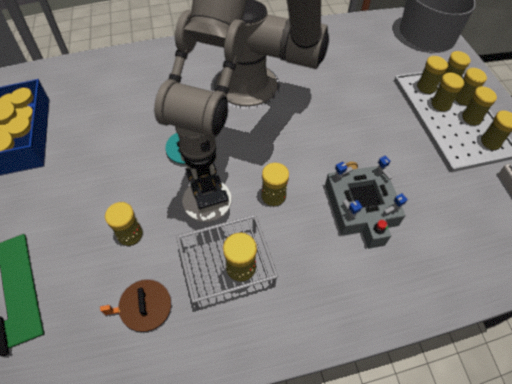

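View pics/w6.png

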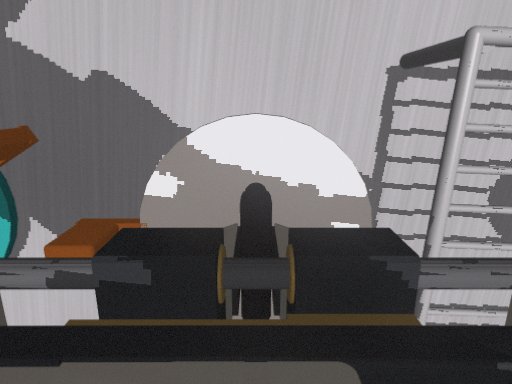

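It is lifted and level, with the wrist force reading about the cover's weight. I'll carry it high over jar1 to the housing.

Request:
send_rows([
  [0,0,-0.03,0,0,0,1],
  [0,0,-0.035,0,0,0,1],
  [0,0,-0.035,0,0,0,1],
  [0,0,-0.025,0,0,0,1],
])

```text
time: 8.55
tool_pos: [0.4746, -0.2145, 0.2078]
tool_rot: [3.142, -0.0, 1.684]
contact_force: [0.4, -0.4, -4.0]
opening: 0.0136
```

```bash
python3 - <<'E'
from h import *
go([.553,.208,.21],np.pi/2-.058,14)
E
```

```text
t 8.55 pos [ 0.4746 -0.2145  0.2078] rot [ 3.1416e+00 -2.0000e-04  1.6838e+00] F [ 0.4 -0.4 -4. ] q [-0.57  0.35  1.57  0.    1.23 -0.68] rows 14
[0.0294, 0.009, -0.0002] [-0.0, -0.0, 0.0122]
[0.0295, 0.0086, -0.0002] [-0.0, -0.0, 0.0122]
[0.0296, 0.0083, -0.0002] [-0.0, -0.0, 0.0122]
[0.0297, 0.0079, -0.0002] [-0.0, -0.0, 0.0122]
[0.0298, 0.0075, -0.0002] [-0.0, -0.0, 0.0122]
[0.0298, 0.0072, -0.0002] [-0.0, -0.0, 0.0122]
[0.0299, 0.0068, -0.0002] [-0.0, -0.0, 0.0122]
[0.03, 0.0064, -0.0002] [-0.0, -0.0, 0.0122]
[0.0301, 0.0061, -0.0002] [-0.0, -0.0, 0.0122]
[0.0302, 0.0057, -0.0002] [-0.0, -0.0, 0.0122]
[0.0302, 0.0053, -0.0002] [-0.0, -0.0, 0.0122]
[0.0303, 0.005, -0.0002] [-0.0, -0.0, 0.0122]
[0.0303, 0.0046, -0.0002] [-0.0, -0.0, 0.0122]
[0.0304, 0.0042, -0.0002] [-0.0, -0.0, 0.0122]
```

Request:
send_rows([
  [0.015,0.0045,0,0,0,0.012,1],
  [0.029,0.0085,0,0,0,0.012,1],
  [0.03,0.0085,0,0,0,0.012,1],
  [0.03,0.008,0,0,0,0.012,1],
  [0.03,0.0075,0,0,0,0.012,1],
])

```text
time: 8.97
tool_pos: [0.4992, -0.0763, 0.2049]
tool_rot: [-3.139, -0.001, 1.623]
contact_force: [0.0, 0.6, -4.2]
opening: 0.0138
```

Request:
send_rows([
  [0.03,0.007,0,0,0,0.012,1],
  [0.03,0.007,0,0,0,0.012,1],
  [0.03,0.0065,0,0,0,0.012,1],
  [0.03,0.006,0,0,0,0.012,1],
  [0.03,0.006,0,0,0,0.012,1],
])

```text
time: 9.38
tool_pos: [0.5272, 0.0746, 0.2047]
tool_rot: [-3.138, -0.0, 1.563]
contact_force: [0.8, 0.2, -5.1]
opening: 0.0139
```

Request:
send_rows([
  [0.03,0.0055,0,0,0,0.012,1],
  [0.03,0.005,0,0,0,0.012,1],
  [0.03,0.0045,0,0,0,0.012,1],
  [0.03,0.004,0,0,0,0.012,1],
  [0.014,0.002,0,0,0,0,1],
])

```text
time: 9.8
tool_pos: [0.5521, 0.2098, 0.2044]
tool_rot: [-3.138, -0.001, 1.517]
contact_force: [0.1, -1.5, -3.9]
opening: 0.0139
```

Request:
send_rows([
  [0,0,0,0,0,0,1],
  [0,0,0,0,0,0,1],
])

```text
time: 9.97
tool_pos: [0.5521, 0.2066, 0.2049]
tool_rot: [-3.139, 0.001, 1.518]
contact_force: [-0.3, -0.7, -4.8]
opening: 0.0137
```

```bash
python3 - <<'E'
from h import *
go([.553,.208,.21],np.pi/2-.058)
d=cam('wrist','w7'); np.save('w7.npy',d,allow_pickle=True)
for k in knobs(d):print(k)
s=cam('scene','s3'); np.save('s3.npy',s,allow_pickle=True)
for k in knobs(s):print(k)
e=cam('side','e3'); np.save('e3.npy',e,allow_pickle=True)
def tab(d):
    hsv=cv2.cvtColor(d['color'],cv2.COLOR_RGB2HSV)
    m=cv2.inRange(hsv,(3,130,60),(15,255,255)); ys,xs=np.where(m>0); P,z=pts(d,np.c_[xs,ys])
    k=(z>0)&(abs(P[:,0]-.46)<.04)&(abs(P[:,1]-.21)<.04)&(P[:,2]>.15)
    if k.sum()>5:
        zt=np.percentile(P[k][:,2],90); q=k&(P[:,2]>zt-.004); r=cv2.minAreaRect(P[q][:,:2].astype(np.float32)*1000); print('tab',k.sum(),zt,r)
for x in (d,s,e): tab(x)
for x in (d,s,e):
    P,uv=disc(x,.16,.21,(.45,.68,.1,.32)); print(len(P)); 
    if len(P)>10: print(cv2.minEnclosingCircle(P[:,:2].astype(np.float32)*1000),np.median(P[:,2]))
E
```

```text
t 9.97 pos [0.5521 0.2066 0.2049] rot [-3.1386e+00  1.4000e-03  1.5176e+00] F [-0.3 -0.7 -4.8] q [ 0.23  0.48  1.37 -0.    1.3   0.28] rows 1
[0.0015, 0.0008, -0.0052] [-0.003, 0.0014, 0.0048]
([152, 90, 46, 41, 1178], [495.9, 274.6], [23.7, 23.5], 15.5, 0.1194)
([324, 91, 43, 41, 1119], [619.3, 267.4], [24.4, 23.7], 14.7, 0.1194)
([336, 162, 11, 12, 92], [490.4, 148.2], [23.8, 22.8], 13.5, 0.121)
([395, 194, 12, 12, 101], [621.5, 264.7], [23.8, 21.7], 16.0, 0.1203)
([350, 199, 13, 15, 128], [614.0, 140.3], [23.5, 24.8], 10.8, 0.12)
tab 2182 0.21879405760789553 ((464.054443359375, 214.68389892578125), (6.899820327758789, 24.054622650146484), 86.36983489990234)
tab 76 0.21971566157220673 ((462.4795227050781, 206.9302215576172), (7.252000331878662, 25.15911102294922), 60.891151428222656)
tab 73 0.21727252611494016 ((461.53216552734375, 206.94113159179688), (17.987483978271484, 11.061973571777344), 5.030106544494629)
11451
((553.6715087890625, 221.06719970703125), 62.54897689819336) 0.18834212672495784
232
((590.75146484375, 204.0088348388672), 51.41454315185547) 0.18983738747163714
74
((555.8644409179688, 208.62503051757812), 63.1312141418457) 0.1890193234088402
```

View pics/w7.png

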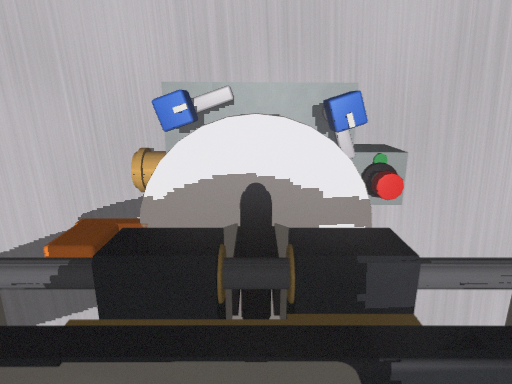

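View pics/s3.png

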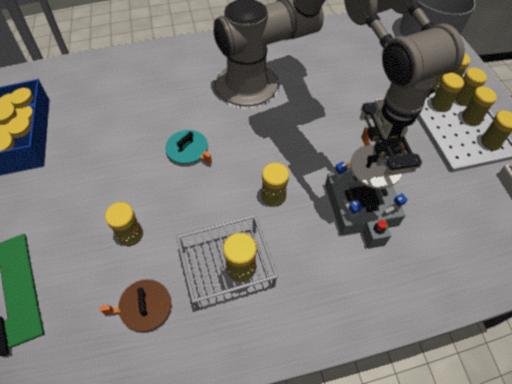

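View pics/e3.png

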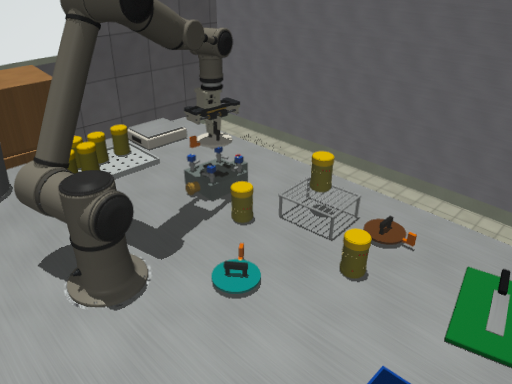

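Wrist view: the cover disc is centred near (256,230), with knob1 at (174,110), knob4 at (345,111), spout at (150,168), latch at (388,185) and the tab on the left, on the spout side. I'll fit the disc rim and compare it with the housing centre in the same view.

```bash
cat >> h.py <<'E'
from scipy.optimize import least_squares
def rim(d,zt,vmax=225,box=None,vmin=0):
    """fit r=65 circle to white disc's outer rim visible, at plane zt"""
    hsv=cv2.cvtColor(d['color'],cv2.COLOR_RGB2HSV)
    al=np.argwhere(np.ones((384,512)))[:,::-1]; A,z=pts(d,al)
    m=((z>0)&(abs(A[:,2]-zt)<.006)&(hsv.reshape(-1,3)[:,1]<60)&(A[:,0]>box[0])&(A[:,0]<box[1])&(A[:,1]>box[2])&(A[:,1]<box[3])).reshape(384,512).astype(np.uint8)
    cs,_=cv2.findContours(m,cv2.RETR_EXTERNAL,cv2.CHAIN_APPROX_NONE); c=max(cs,key=cv2.contourArea)[:,0]
    c=c[(c[:,1]<vmax)&(c[:,1]>vmin)]; P=onz(d,c,zt)[:,:2]
    r=least_squares(lambda q:np.hypot(*(P-q[:2]).T)-q[2],[*P.mean(0)-[0,.03],.065],loss='soft_l1',f_scale=.0007)
    r2=least_squares(lambda q:np.hypot(*(P-q[:2]).T)-.065,r.x[:2],loss='soft_l1',f_scale=.0007)
    print('rim n',len(P),'free',r.x.round(4),'fixed',r2.x.round(4),'res',np.abs(r2.fun).mean().round(5)); return r2.x
E
python3 - <<'E'
from h import *
d=np.load('w7.npy',allow_pickle=True).item()
for zt in(.187,.189): rim(d,zt,box=(.4,.7,.1,.35))
d=np.load('w5.npy',allow_pickle=True).item(); rim(d,.022,box=(.4,.56,-.3,-.1),vmax=235)
E
```

```text
rim n 444 free [0.5512 0.2071 0.0643] fixed [0.5511 0.2061] res 0.01218
rim n 446 free [0.5512 0.2078 0.0636] fixed [0.5512 0.2059] res 0.01223
rim n 303 free [ 0.4737 -0.2138  0.0639] fixed [ 0.4738 -0.2146] res 0.00109
```

The cover centre is at (0.551,0.2065) and the housing centre at (0.5535,0.209), yaw -3.3°. I'll shift by 2.5 mm in x and y, then lower.

Request:
send_rows([
  [0.0015,0.0012,0.015,0,0,0.005,1],
  [0.001,0.0012,0.025,0,0,0,1],
  [0,0,0.025,0,0,0,1],
  [0,0,0.012,0,0,0,1],
  [0,0,0,0,0,0,1],
])

```text
time: 10.53
tool_pos: [0.5534, 0.2069, 0.1264]
tool_rot: [-3.135, 0.002, 1.509]
contact_force: [-0.9, 0.5, -5.5]
opening: 0.0137
```

```bash
python3 - <<'E'
from h import *
st()
d=cam('wrist','w8'); np.save('w8.npy',d,allow_pickle=True)
for k in knobs(d):print(k)
e=cam('side','e4')
cv2.imwrite('pics/e4c.png',cv2.resize(cv2.imread('pics/e4.png')[90:230,140:300],None,fx=4,fy=4,interpolation=2))
E
```

```text
{'time': 10.5333, 'qpos': [0.2283, 0.5563, 1.4685, -0.0002, 1.1235, 0.2901], 'qvel': [0.004, -0.0391, -0.0634, 0.002, 0.0505, 0.0035], 'joint_efforts': [0.1693, -55.4034, -24.7368, 0.1213, -0.6257, 0.0051], 'tool_pos': [0.5534, 0.2069, 0.1264], 'tool_rot': [-3.1352, 0.0021, 1.509], 'contact_force': [-0.8602, 0.4851, -5.4675], 'torque': [-0.0655, 0.0813, 0.0091], 'opening': 0.0137}
([349, 85, 66, 61, 2765], [619.2, 267.3], [24.0, 23.8], 14.8, 0.1193)
([98, 86, 72, 62, 2700], [495.9, 274.4], [24.0, 23.8], 15.2, 0.1194)
```

View pics/e4c.png

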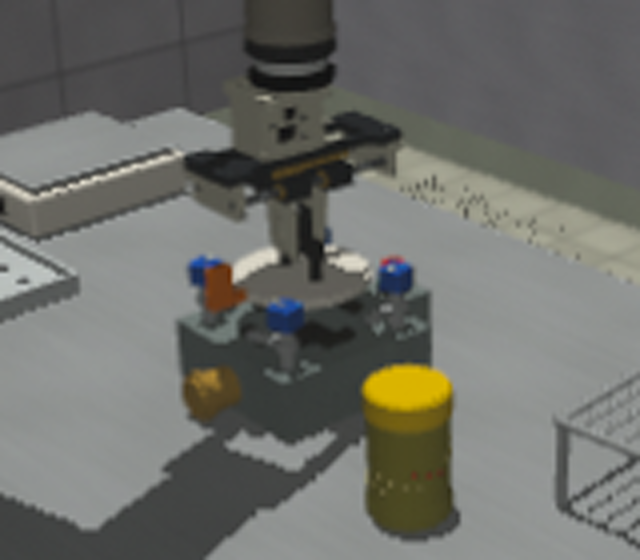

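View pics/w8.png

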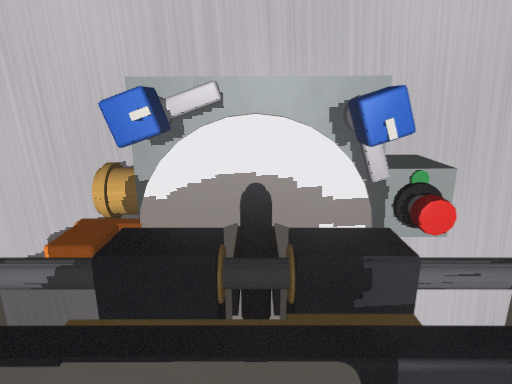

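```bash
python3 - <<'E'
from h import *
d=np.load('w8.npy',allow_pickle=True).item()
rim(d,.1105,box=(.4,.7,.1,.272),vmin=100)
rim(d,.1105,box=(.4,.7,.1,.272),vmax=160)
go([.5545,.209,.1264],np.pi/2-.058)
E
```

```text
rim n 438 free [0.5524 0.208  0.0637] fixed [0.5523 0.2063] res 0.01221
rim n 192 free [0.5525 0.2083 0.0637] fixed [0.5524 0.207 ] res 0.0002
t 10.63 pos [0.5557 0.2079 0.13  ] rot [-3.1415e+00  1.0000e-04  1.5095e+00] F [ 0.8  0.7 -4.8] q [ 0.23  0.55  1.46 -0.    1.13  0.29] rows 1
[0.0011, -0.0012, 0.0036] [-0.0001, 0.0001, -0.0033]
```

Request:
send_rows([
  [0.0015,0.0012,0.008,0,0,0,1],
  [0,0,0.01,0,0,0,1],
  [0,0,0.006,0,0,0,1],
  [0,0,0,0,0,0,1],
])

```text
time: 10.97
tool_pos: [0.5557, 0.2099, 0.1041]
tool_rot: [-3.139, 0.001, 1.511]
contact_force: [-0.1, -0.5, -4.4]
opening: 0.0139
```

Request:
send_rows([
  [0,0,0.004,0,0,0,1],
  [0,0,0.004,0,0,0,1],
  [0,0,0.003,0,0,0,1],
  [0,0,0,0,0,0,1],
])

```text
time: 11.3
tool_pos: [0.5563, 0.2101, 0.094]
tool_rot: [-3.14, 0.0, 1.511]
contact_force: [-0.1, -0.4, -4.6]
opening: 0.0137
```

The plug is in the opening with no side force. A few mm more.

Request:
send_rows([
  [0,0,0.002,0,0,0,1],
  [0,0,0.0015,0,0,0,1],
  [0,0,0,0,0,0,1],
  [0,0,0,0,0,0,1],
])

```text
time: 11.63
tool_pos: [0.5568, 0.2102, 0.0914]
tool_rot: [3.141, -0.0, 1.511]
contact_force: [-0.3, 0.3, -4.2]
opening: 0.0141
```

Request:
send_rows([
  [0,0,0.0015,0,0,0,1],
  [0,0,0.001,0,0,0,1],
  [0,0,0,0,0,0,1],
  [0,0,0,0,0,0,1],
])

```text
time: 11.97
tool_pos: [0.5569, 0.2103, 0.0898]
tool_rot: [3.14, -0.0, 1.511]
contact_force: [-2.6, -0.4, 4.4]
opening: 0.0136
```

```bash
python3 - <<'E'
from h import *
st()
e=cam('side','e5')
cv2.imwrite('pics/e5c.png',cv2.resize(cv2.imread('pics/e5.png')[110:210,160:270],None,fx=5,fy=5,interpolation=2))
E
```

```text
{'time': 11.9667, 'qpos': [0.2323, 0.6012, 1.501, 0.0001, 1.0381, 0.2923], 'qvel': [-0.0008, -0.0011, 0.0001, 0.0002, -0.0004, -0.0015], 'joint_efforts': [-0.3465, -50.0743, -21.2184, 0.0456, -0.8505, -0.0109], 'tool_pos': [0.5569, 0.2103, 0.0898], 'tool_rot': [3.1404, -0.0004, 1.5108], 'contact_force': [-2.563, -0.4099, 4.4244], 'torque': [-0.1644, 0.5093, -0.0353], 'opening': 0.0136}
```

View pics/e5c.png

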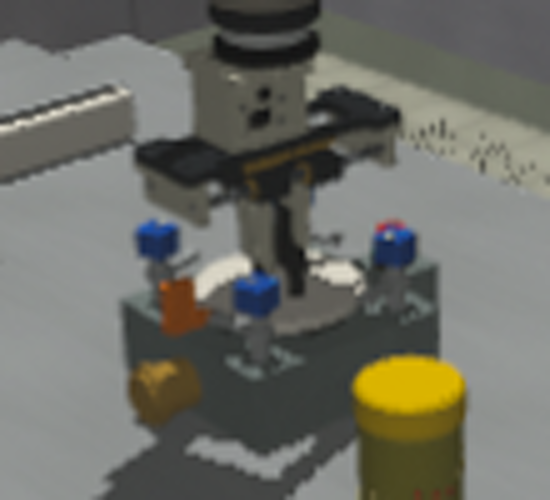

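The load has shifted onto the pads (force went from -4.4 to +4.4 N) and the cover is seated. Releasing.

Request:
send_rows([
  [0,0,-0.001,0,0,0,0.9],
  [0,0,0,0,0,0,0.8],
  [0,0,0,0,0,0,0.7],
  [0,0,0,0,0,0,0.6],
  [0,0,0,0,0,0,0.5],
])

```text
time: 12.43
tool_pos: [0.5567, 0.2101, 0.0895]
tool_rot: [-3.142, -0.0, 1.511]
contact_force: [-0.3, -0.3, 0.2]
opening: 0.0339
```

Request:
send_rows([
  [0,0,0,0,0,0,0.5],
  [0,0,-0.02,0,0,0,0.5],
  [0,0,-0.035,0,0,0,0.5],
  [-0.02,0,-0.035,0,0,0,0.4],
  [-0.03,0,-0.03,0,0,0,0.3],
])

```text
time: 12.85
tool_pos: [0.5539, 0.1622, 0.2111]
tool_rot: [3.14, -0.001, 1.514]
contact_force: [1.7, -0.8, 0.9]
opening: 0.0547
```

Request:
send_rows([
  [-0.03,0,-0.02,0,0,0,0.3],
  [-0.03,0,0,0,0,0,0.3],
  [0,0,0,0,0,0,0.3],
])

```text
time: 13.1
tool_pos: [0.5507, 0.0965, 0.2309]
tool_rot: [3.138, 0.002, 1.507]
contact_force: [0.0, 0.0, -0.6]
opening: 0.0639
```

```bash
python3 - <<'E'
from h import *
st()
d=cam('wrist','w9'); np.save('w9.npy',d,allow_pickle=True)
for k in knobs(d):print(k)
handle(d,.105,.12,(.5,.6,.15,.26))
s=cam('scene'); handle(s,.105,.12,(.5,.6,.15,.26))
for k in knobs(s):print(k)
for v in(150,230): rim(d,.0745,box=(.45,.66,.1,.3),vmax=v)
E
```

```text
{'time': 13.1, 'qpos': [0.0376, 0.3999, 1.4242, -0.0021, 1.3142, 0.1019], 'qvel': [0.0613, 0.0406, 0.0094, 0.0445, 0.0001, 0.0762], 'joint_efforts': [-1.0214, -49.1668, -25.879, -0.0363, 0.0472, -0.6559], 'tool_pos': [0.5507, 0.0965, 0.2309], 'tool_rot': [3.1381, 0.0017, 1.507], 'contact_force': [0.0315, 0.0185, -0.6481], 'torque': [-0.1263, 0.0376, 0.0046], 'opening': 0.0639}
([155, 111, 41, 36, 934], [488.6, 150.4], [23.9, 23.6], 13.2, 0.1194)
([312, 110, 35, 36, 863], [612.2, 143.3], [23.5, 24.0], 12.5, 0.1194)
handle n 961 [555.9 210.1] [60.2 13.2] 86.7 z 0.1119
handle n 104 [558.2 206.1] [59.1 12.4] 84.8 z 0.1125
([378, 156, 12, 12, 88], [497.0, 271.9], [20.7, 22.5], 15.2, 0.1212)
([395, 194, 12, 12, 101], [621.6, 264.8], [24.7, 22.9], 14.5, 0.1204)
([350, 201, 11, 13, 97], [614.8, 140.3], [23.2, 23.8], 12.3, 0.1205)
rim n 495 free [0.5535 0.1966 0.0521] fixed [0.5561 0.2117] res 0.0169
rim n 495 free [0.5535 0.1966 0.0521] fixed [0.5561 0.2117] res 0.0169
```

View pics/w9.png

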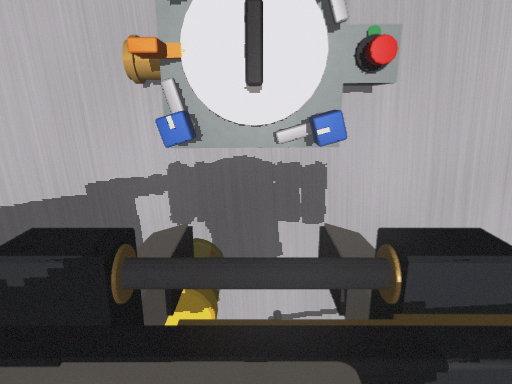

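The cover lies in the housing. Its handle top centre is at (0.556,0.210), z 0.112, about 2.4 mm off centre, and the tab at (150,47) is over the spout at (140,60). All claws are open. First knob2, then its opposite, knob4.

```bash
python3 - <<'E'
from h import *
go([.4884,.1505,.15],1.801)
E
```

```text
t 13.2 pos [0.5501 0.1001 0.2292] rot [ 3.1415e+00 -4.0000e-04  1.5084e+00] F [-0.1 -0.   0.1] q [0.04 0.4  1.42 0.   1.31 0.11] rows 3
[0.0155, -0.0216, 0.0264] [0.0001, -0.0001, -0.0975]
[0.0175, -0.02, 0.0264] [0.0001, -0.0001, -0.0975]
[0.0194, -0.0182, 0.0264] [0.0001, -0.0001, -0.0975]
```

Request:
send_rows([
  [0.0155,-0.0215,0.026,0,0,-0.0975,0.4],
  [0.0175,-0.02,0.026,0,0,-0.0975,0.5],
  [0.0195,-0.018,0.0265,0,0,-0.0975,0.5],
  [0,0,0,0,0,0,0.5],
  [0,0,0,0,0,0,0.5],
])

```text
time: 13.62
tool_pos: [0.4865, 0.1529, 0.1491]
tool_rot: [-3.137, -0.001, 1.806]
contact_force: [-0.5, 0.6, -0.0]
opening: 0.0461
```

```bash
python3 - <<'E'
from h import *
go([.4884,.1505,.098],1.801)
d=cam('wrist','w10');
for k in knobs(d):print(k)
E
```

```text
t 13.62 pos [0.4865 0.1529 0.1491] rot [-3.1373e+00 -7.0000e-04  1.8055e+00] F [-0.5  0.6 -0. ] q [ 0.15  0.4   1.68  0.    1.07 -0.08] rows 2
[-0.0014, 0.0007, 0.0255] [-0.0021, -0.0003, 0.0023]
[-0.0014, 0.0007, 0.0255] [-0.0021, -0.0003, 0.0023]
([302, 0, 51, 43, 1861], [496.1, 270.8], [24.3, 17.4], 14.3, 0.1195)
([239, 202, 40, 46, 1645], [488.3, 150.6], [23.4, 24.5], 12.8, 0.1193)
```

View pics/w10.png

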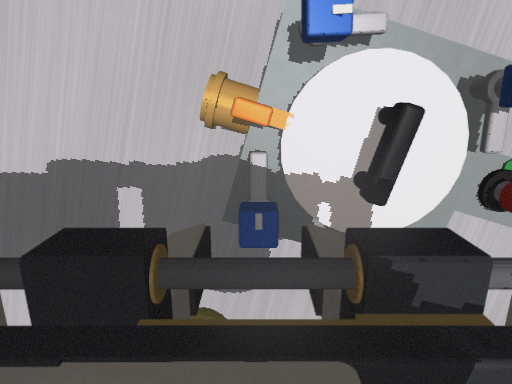

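Knob2's head at (258,224) is between the fingers and square to them. I'll descend, grip and turn.

Request:
send_rows([
  [-0.001,0.0007,0.0255,0,0,0,0.5],
  [-0.001,0.0007,0.0255,0,0,0,0.5],
  [0,0,0,0,0,0,0.7],
  [0,0,0,0,0,0,1],
  [0,0,0,0,0,0,1],
], newtons=25)

```text
time: 14.08
tool_pos: [0.4919, 0.1498, 0.1012]
tool_rot: [3.139, 0.0, 1.802]
contact_force: [0.9, -0.7, 0.9]
opening: 0.0306
```

Request:
send_rows([
  [0,0,0,0,0,0,1],
  [0,0,0,0,0,0.1,1],
  [0,0,0,0,0,0.1,1],
  [0,0,0,0,0,0.1,1],
  [0,0,0,0,0,0.1,1],
])

```text
time: 14.5
tool_pos: [0.4891, 0.1492, 0.1011]
tool_rot: [-3.14, 0.001, 1.399]
contact_force: [-5.7, -2.3, 3.6]
opening: 0.0239
```

Request:
send_rows([
  [0,0,0,0,0,0.1,1],
  [0,0,0,0,0,0.1,1],
  [0,0,0,0,0,0.08,1],
  [0,0,0,0,0,0,1],
])

```text
time: 14.83
tool_pos: [0.4892, 0.1491, 0.1011]
tool_rot: [-3.14, 0.002, 1.119]
contact_force: [-7.3, -3.1, 3.7]
opening: 0.0237
```

Request:
send_rows([
  [0,0,0,0,0,0,0.6],
  [0,0,0,0,0,0,0.5],
  [0,0,-0.025,0,0,0,0.5],
  [0,0,-0.035,0,0,0,0.5],
])

```text
time: 15.17
tool_pos: [0.4892, 0.1495, 0.1589]
tool_rot: [-3.138, 0.002, 1.123]
contact_force: [1.3, 1.2, 0.4]
opening: 0.0442
```

```bash
python3 - <<'E'
from h import *
go([.6193,.2674,.15],1.829,7)
E
```

```text
t 15.17 pos [0.4892 0.1495 0.1589] rot [-3.1379e+00  2.2000e-03  1.1231e+00] F [1.3 1.2 0.4] q [0.15 0.39 1.66 0.   1.1  0.59] rows 7
[0.0232, 0.0095, 0.0012] [-0.0006, 0.0001, -0.1008]
[0.0222, 0.0118, 0.0012] [-0.0006, 0.0001, -0.1008]
[0.0209, 0.0139, 0.0012] [-0.0006, 0.0001, -0.1008]
[0.0194, 0.016, 0.0012] [-0.0006, 0.0001, -0.1008]
[0.0176, 0.0178, 0.0012] [-0.0006, 0.0001, -0.1008]
[0.0158, 0.0195, 0.0012] [-0.0006, 0.0001, -0.1008]
[0.0137, 0.021, 0.0013] [-0.0006, 0.0001, -0.1008]
```

Request:
send_rows([
  [0.023,0.0095,0,0,0,-0.1,0.5],
  [0.022,0.012,0,0,0,-0.1,0.5],
  [0.021,0.014,0,0,0,-0.1,0.5],
  [0.0195,0.016,0,0,0,-0.1,0.5],
  [0.0175,0.018,0,0,0,-0.1,0.5],
])

```text
time: 15.58
tool_pos: [0.5854, 0.2346, 0.1611]
tool_rot: [3.139, -0.001, 1.628]
contact_force: [-0.6, -0.1, -0.0]
opening: 0.0461
```

Request:
send_rows([
  [0.016,0.0195,0,0,0,-0.1,0.5],
  [0.0135,0.021,0,0,0,-0.1,0.5],
  [0,0,0,0,0,0,0.5],
  [0,0,0,0,0,0,0.5],
])

```text
time: 15.92
tool_pos: [0.6218, 0.2677, 0.1598]
tool_rot: [3.14, -0.0, 1.823]
contact_force: [-0.2, -0.4, -0.9]
opening: 0.046
```

```bash
python3 - <<'E'
from h import *
d=cam('wrist','w11')
go([.6193,.2674,.1],1.829)
for k in knobs(d):print(k)
s=cam('scene','s4')
for k in knobs(s):print(k)
E
```

```text
t 15.97 pos [0.6212 0.267  0.1599] rot [3.1412 0.     1.8221] F [-0.5 -0.4 -0.1] q [ 0.29  0.67  1.15 -0.    1.32  0.04] rows 2
[0.0004, -0.0009, 0.0299] [0.0002, 0.0, -0.0035]
[0.0004, -0.0009, 0.0299] [0.0002, 0.0, -0.0035]
([32, 136, 61, 43, 2100], [496.2, 274.7], [24.7, 23.9], 16.5, 0.1193)
([234, 193, 38, 43, 1478], [619.6, 267.8], [23.2, 24.0], 15.3, 0.1193)
([8, 304, 23, 22, 280], [484.3, 157.4], [17.0, 9.1], 64.4, 0.119)
([379, 156, 11, 12, 86], [496.0, 271.9], [23.7, 20.5], 11.7, 0.1209)
([336, 163, 10, 11, 90], [490.5, 147.4], [22.4, 22.9], 73.2, 0.1206)
([394, 194, 13, 12, 96], [622.2, 264.1], [23.0, 22.7], 14.1, 0.1206)
([349, 201, 13, 13, 108], [614.3, 140.1], [23.6, 24.8], 4.6, 0.1203)
```

View pics/w11.png

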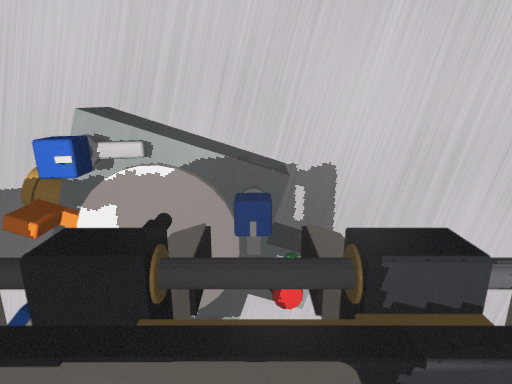

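Knob4's head at (253,214) is centred between the fingers. Descend, grip, turn.

Request:
send_rows([
  [0.0004,-0.0008,0.03,0,0,0,0.5],
  [0.0004,-0.0008,0.03,0,0,0,0.5],
  [0,0,0,0,0,0,0.7],
  [0,0,0,0,0,0,1],
  [0,0,0,0,0,0,1],
])

```text
time: 16.43
tool_pos: [0.6202, 0.2672, 0.1018]
tool_rot: [3.139, -0.0, 1.822]
contact_force: [0.0, -0.2, 1.1]
opening: 0.0303
```

Request:
send_rows([
  [0,0,0,0,0,0,1],
  [0,0,0,0,0,0.1,1],
  [0,0,0,0,0,0.1,1],
  [0,0,0,0,0,0.1,1],
  [0,0,0,0,0,0.1,1],
])

```text
time: 16.85
tool_pos: [0.6206, 0.2673, 0.1024]
tool_rot: [3.138, -0.001, 1.418]
contact_force: [0.2, -0.7, 1.3]
opening: 0.0238
```

Request:
send_rows([
  [0,0,0,0,0,0.1,1],
  [0,0,0,0,0,0.1,1],
  [0,0,0,0,0,0.1,1],
  [0,0,0,0,0,0,1],
])

```text
time: 17.18
tool_pos: [0.621, 0.2672, 0.1024]
tool_rot: [3.138, -0.003, 1.119]
contact_force: [1.2, -1.9, 3.8]
opening: 0.0236
```

Request:
send_rows([
  [0,0,0,0,0,0,0.6],
  [0,0,0,0,0,0,0.5],
  [0,0,-0.025,0,0,0,0.5],
  [0,0,-0.035,0,0,0,0.5],
])

```text
time: 17.52
tool_pos: [0.6171, 0.2668, 0.1566]
tool_rot: [-3.135, 0.005, 1.125]
contact_force: [0.4, 0.4, -0.5]
opening: 0.0441
```

```bash
python3 - <<'E'
from h import *
d=cam('wrist','w12')
for k in knobs(d):print(k)
go([.612,.1434,.16],np.pi/2+np.radians(12.8),6)
E
```

```text
([243, 191, 38, 44, 1540], [620.0, 267.6], [23.8, 23.2], 64.5, 0.1193)
t 17.57 pos [0.6213 0.2683 0.1674] rot [ 3.136  -0.0057  1.1256] F [1.3 0.7 6.3] q [0.29 0.67 1.15 0.   1.32 0.74] rows 6
[-0.0195, 0.0076, 0.0012] [0.0012, -0.0006, -0.1114]
[-0.0202, 0.0053, 0.0012] [0.0012, -0.0006, -0.1114]
[-0.0206, 0.0031, 0.0012] [0.0012, -0.0006, -0.1114]
[-0.0209, 0.0008, 0.0012] [0.0012, -0.0006, -0.1114]
[-0.0208, -0.0016, 0.0012] [0.0012, -0.0006, -0.1114]
[-0.0205, -0.0039, 0.0012] [0.0012, -0.0006, -0.1114]
```

Knob4 is at about 0.75 rad. Now knob3.

Request:
send_rows([
  [-0.0195,0.0075,0.001,0,0,-0.111,0.5],
  [-0.02,0.0055,0.001,0,0,-0.111,0.5],
  [-0.0205,0.003,0.001,0,0,-0.111,0.5],
  [-0.021,0.001,0.001,0,0,-0.111,0.5],
  [-0.021,-0.0015,0.001,0,0,-0.111,0.5],
])

```text
time: 17.98
tool_pos: [0.6114, 0.1626, 0.1549]
tool_rot: [3.141, -0.0, 1.686]
contact_force: [0.5, -0.5, 0.3]
opening: 0.0461
```

Request:
send_rows([
  [-0.0205,-0.004,0.001,0,0,-0.111,0.5],
  [0,0,0,0,0,0,0.5],
  [0,0,0,0,0,0,0.5],
])

```text
time: 18.23
tool_pos: [0.61, 0.1417, 0.154]
tool_rot: [3.141, -0.0, 1.787]
contact_force: [-0.2, 0.8, 0.2]
opening: 0.0457
```

```bash
python3 - <<'E'
from h import *
d=cam('wrist','w13')
for k in knobs(d):print(k)
go([.612,.1434,.1],np.pi/2+np.radians(12.8))
E
```

```text
([293, 0, 64, 42, 1513], [619.0, 266.2], [22.5, 23.9], 65.3, 0.1194)
([30, 137, 68, 56, 2272], [488.9, 150.5], [24.2, 24.0], 63.3, 0.1193)
([242, 194, 39, 45, 1540], [612.6, 143.6], [23.3, 23.9], 12.1, 0.1193)
t 18.28 pos [0.61   0.1426 0.154 ] rot [ 3.1409e+00 -6.0000e-04  1.7873e+00] F [-0.  -0.7  0.4] q [ 0.11  0.59  1.33  0.    1.22 -0.11] rows 2
[0.0002, 0.001, 0.027] [0.0003, -0.0003, -0.0034]
[0.0002, 0.001, 0.027] [0.0003, -0.0003, -0.0034]
```

Request:
send_rows([
  [0.0003,0.001,0.027,0,0,0,0.5],
  [0.0003,0.001,0.027,0,0,0,0.5],
  [0,0,0,0,0,0,0.7],
  [0,0,0,0,0,0,1],
  [0,0,0,0,0,0,1],
])

```text
time: 18.7
tool_pos: [0.6124, 0.1443, 0.101]
tool_rot: [3.14, -0.0, 1.79]
contact_force: [0.6, -0.2, 0.3]
opening: 0.0303
```

Request:
send_rows([
  [0,0,0,0,0,0,1],
  [0,0,0,0,0,0.1,1],
  [0,0,0,0,0,0.1,1],
  [0,0,0,0,0,0.1,1],
  [0,0,0,0,0,0.1,1],
])

```text
time: 19.12
tool_pos: [0.6136, 0.144, 0.1016]
tool_rot: [3.137, -0.002, 1.385]
contact_force: [5.0, 1.1, -3.0]
opening: 0.0236
```

Request:
send_rows([
  [0,0,0,0,0,0.1,1],
  [0,0,0,0,0,0.1,1],
  [0,0,0,0,0,0.06,1],
  [0,0,0,0,0,0,1],
])

```text
time: 19.45
tool_pos: [0.6142, 0.1438, 0.1016]
tool_rot: [3.136, -0.004, 1.126]
contact_force: [6.2, 0.8, -3.2]
opening: 0.0238
```

Request:
send_rows([
  [0,0,0,0,0,0,0.6],
  [0,0,0,0,0,0,0.5],
  [0,0,-0.025,0,0,0,0.5],
  [0,0,-0.035,0,0,0,0.5],
])

```text
time: 19.78
tool_pos: [0.6096, 0.1432, 0.1578]
tool_rot: [-3.136, 0.004, 1.129]
contact_force: [0.5, -1.0, 0.4]
opening: 0.0439
```

```bash
python3 - <<'E'
from h import *
d=cam('wrist','w14')
for k in knobs(d):print(k)
go([.496,.2745,.16],np.pi/2+np.radians(15.8),7)
E
```

```text
([153, 0, 52, 43, 1863], [618.4, 264.3], [18.2, 23.9], 63.7, 0.1195)
([0, 76, 29, 53, 885], [506.7, 267.0], [12.5, 5.8], 53.3, 0.1184)
([244, 191, 38, 44, 1496], [612.9, 143.3], [24.1, 23.2], 64.2, 0.1193)
t 19.83 pos [0.6141 0.1438 0.168 ] rot [ 3.1341 -0.0048  1.1294] F [2.4 0.3 5.5] q [0.11 0.58 1.31 0.   1.25 0.55] rows 7
[0.0097, -0.0232, 0.001] [0.0013, -0.0003, -0.1024]
[0.012, -0.0221, 0.001] [0.0013, -0.0003, -0.1024]
[0.0142, -0.0208, 0.0011] [0.0013, -0.0003, -0.1024]
[0.0162, -0.0192, 0.0011] [0.0013, -0.0003, -0.1024]
[0.0181, -0.0175, 0.0011] [0.0013, -0.0003, -0.1024]
[0.0198, -0.0155, 0.0011] [0.0013, -0.0003, -0.1024]
[0.0213, -0.0134, 0.0011] [0.0013, -0.0003, -0.1024]
```

Request:
send_rows([
  [0.01,-0.023,0.001,0,0,-0.102,0.5],
  [0.012,-0.022,0.001,0,0,-0.102,0.5],
  [0.014,-0.021,0.001,0,0,-0.102,0.5],
  [0.016,-0.019,0.001,0,0,-0.102,0.5],
  [0.018,-0.0175,0.001,0,0,-0.102,0.5],
])

```text
time: 20.25
tool_pos: [0.5271, 0.2372, 0.1556]
tool_rot: [3.14, -0.0, 1.644]
contact_force: [1.0, 0.6, 0.4]
opening: 0.0457
```

Request:
send_rows([
  [0.02,-0.0155,0.001,0,0,-0.102,0.5],
  [0.0215,-0.0135,0.001,0,0,-0.102,0.5],
  [0,0,0,0,0,0,0.5],
  [0,0,0,0,0,0,0.5],
])

```text
time: 20.58
tool_pos: [0.4935, 0.2752, 0.1536]
tool_rot: [3.14, -0.0, 1.845]
contact_force: [1.1, 0.4, -0.2]
opening: 0.046
```

```bash
python3 - <<'E'
from h import *
d=cam('wrist','w15')
for k in knobs(d):print(k)
go([.496,.2745,.1],np.pi/2+np.radians(16))
E
```

```text
([240, 197, 39, 45, 1577], [495.5, 275.1], [23.3, 23.8], 15.1, 0.1193)
t 20.63 pos [0.4943 0.2745 0.1535] rot [3.1400e+00 2.0000e-04 1.8428e+00] F [ 0.   0.1 -0.5] q [ 0.37  0.48  1.52 -0.    1.14  0.1 ] rows 2
[-0.0002, 0.0008, 0.0268] [0.0008, 0.0001, -0.0036]
[-0.0002, 0.0008, 0.0268] [0.0008, 0.0001, -0.0036]
```

Request:
send_rows([
  [0,0.0007,0.027,0,0,0,0.5],
  [0,0.0007,0.027,0,0,0,0.5],
  [0,0,0,0,0,0,0.7],
  [0,0,0,0,0,0,1],
  [0,0,0,0,0,0,1],
])

```text
time: 21.05
tool_pos: [0.4966, 0.2743, 0.1]
tool_rot: [3.14, -0.0, 1.842]
contact_force: [-0.3, 0.6, 0.4]
opening: 0.0308
```

Request:
send_rows([
  [0,0,0,0,0,0,1],
  [0,0,0,0,0,0.1,1],
  [0,0,0,0,0,0.1,1],
  [0,0,0,0,0,0.1,1],
  [0,0,0,0,0,0.1,1],
])

```text
time: 21.47
tool_pos: [0.4963, 0.2744, 0.1004]
tool_rot: [3.139, -0.001, 1.438]
contact_force: [0.2, -1.4, -0.3]
opening: 0.0239
```

Request:
send_rows([
  [0,0,0,0,0,0.1,1],
  [0,0,0,0,0,0.1,1],
  [0,0,0,0,0,0.11,1],
  [0,0,0,0,0,0,1],
  [0,0,0,0,0,0,1],
])

```text
time: 21.88
tool_pos: [0.4967, 0.2743, 0.1003]
tool_rot: [3.139, -0.002, 1.136]
contact_force: [1.6, -4.5, 4.2]
opening: 0.0234
```

```bash
python3 - <<'E'
from h import *
st()
s=cam('scene','s5')
for k in knobs(s):print(k)
d=cam('wrist','w16')
for k in knobs(d):print(k)
E
```

```text
{'time': 21.8833, 'qpos': [0.37, 0.5434, 1.5765, -0.0011, 1.0184, 0.8056], 'qvel': [0.0011, -0.0004, 0.0005, 0.0005, -0.0008, -0.017], 'joint_efforts': [2.7104, -47.0854, -19.513, 1.1956, -0.0494, 0.2468], 'tool_pos': [0.4967, 0.2743, 0.1003], 'tool_rot': [3.1386, -0.0017, 1.1358], 'contact_force': [1.5764, -4.4816, 4.1761], 'torque': [-0.8071, -0.1453, -0.1576], 'opening': 0.0234}
([337, 162, 9, 12, 93], [489.5, 148.3], [22.4, 25.4], 64.8, 0.1211)
([395, 194, 11, 12, 99], [621.3, 264.5], [21.4, 22.2], 66.1, 0.1204)
([350, 201, 10, 12, 98], [613.5, 138.9], [22.7, 24.4], 65.7, 0.1203)
([470, 132, 42, 59, 2139], [609.6, 271.5], [24.1, 6.9], 75.2, 0.1186)
([230, 224, 53, 34, 1726], [498.7, 281.2], [10.2, 23.7], 64.7, 0.1192)
```

View pics/w16.png

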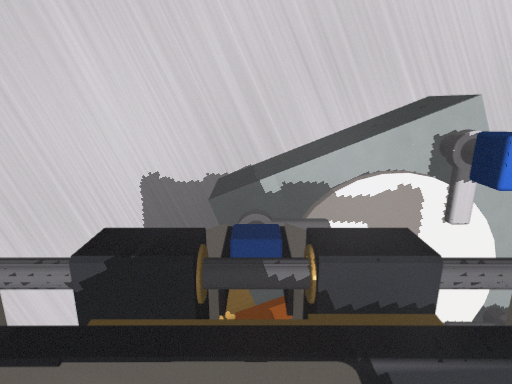

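All four knobs are about half way (≈0.75 rad), and knob1 is still in the grip. Second round: knob1 home, then knobs 3, 2 and 4.

Request:
send_rows([
  [0,0,0,0,0,0.1,1],
  [0,0,0,0,0,0.1,1],
  [0,0,0,0,0,0.1,1],
  [0,0,0,0,0,0.1,1],
  [0,0,0,0,0,0.1,1],
])

```text
time: 22.4
tool_pos: [0.4971, 0.2741, 0.1004]
tool_rot: [3.138, -0.003, 0.633]
contact_force: [2.8, -6.4, 7.2]
opening: 0.0239
```

Request:
send_rows([
  [0,0,0,0,0,0.03,1],
  [0,0,0,0,0,0,1],
  [0,0,0,0,0,0,0.6],
  [0,0,0,0,0,0,0.5],
  [0,0,-0.025,0,0,0,0.5],
])

```text
time: 22.82
tool_pos: [0.4923, 0.2739, 0.1198]
tool_rot: [-3.139, 0.009, 0.605]
contact_force: [-0.9, -0.3, -0.5]
opening: 0.0392
```

Request:
send_rows([
  [0,0,-0.035,0,0,0,0.5],
  [0,0,0,0,0,0,0.5],
])

```text
time: 22.98
tool_pos: [0.4978, 0.2763, 0.1645]
tool_rot: [3.14, -0.01, 0.605]
contact_force: [1.5, 0.6, 0.4]
opening: 0.0453
```

```bash
python3 - <<'E'
from h import *
d=cam('wrist','w17')
for k in knobs(d):print(k)
go([.6125,.1434,.16],np.pi/2-np.radians(25.8),7)
E
```

```text
([357, 28, 63, 59, 2082], [619.4, 267.6], [23.7, 25.0], 63.7, 0.1193)
([240, 194, 37, 43, 1390], [495.7, 274.7], [24.1, 23.5], 36.1, 0.1193)
t 23.03 pos [0.4969 0.2759 0.1621] rot [ 3.1409 -0.0068  0.6049] F [ 0.   0.  -0.5] q [0.37 0.47 1.5  0.   1.16 1.34] rows 7
[0.0028, 0.025, 0.0003] [0.0003, -0.0009, -0.0737]
[0.001, 0.0251, 0.0003] [0.0003, -0.0009, -0.0737]
[-0.0009, 0.0251, 0.0003] [0.0003, -0.0009, -0.0737]
[-0.0027, 0.025, 0.0003] [0.0003, -0.0009, -0.0737]
[-0.0045, 0.0247, 0.0003] [0.0003, -0.0009, -0.0737]
[-0.0064, 0.0243, 0.0003] [0.0003, -0.0009, -0.0737]
[-0.0081, 0.0238, 0.0003] [0.0003, -0.0009, -0.0737]
```

Knob1 is at 1.25 rad. On to knob3.

Request:
send_rows([
  [0.003,0.025,0,0,0,-0.074,0.5],
  [0.001,0.025,0,0,0,-0.074,0.5],
  [-0.001,0.025,0,0,0,-0.074,0.5],
  [-0.0025,0.025,0,0,0,-0.074,0.5],
  [-0.0045,0.0245,0,0,0,-0.074,0.5],
])

```text
time: 23.45
tool_pos: [0.5777, 0.1798, 0.1576]
tool_rot: [-3.14, 0.001, 0.979]
contact_force: [0.1, 0.3, 0.2]
opening: 0.0459
```

Request:
send_rows([
  [-0.0065,0.0245,0,0,0,-0.074,0.5],
  [-0.008,0.024,0,0,0,-0.074,0.5],
  [0,0,0,0,0,0,0.5],
  [0,0,0,0,0,0,0.5],
])

```text
time: 23.78
tool_pos: [0.611, 0.1416, 0.1572]
tool_rot: [-3.139, 0.001, 1.119]
contact_force: [0.3, 0.0, -0.5]
opening: 0.046
```

```bash
python3 - <<'E'
from h import *
d=cam('wrist','w18')
for k in knobs(d):print(k)
go([.6125,.1434,.1],np.pi/2-np.radians(25.8))
E
```

```text
([147, 0, 52, 42, 1850], [618.4, 264.2], [18.1, 24.1], 64.1, 0.1195)
([240, 190, 39, 44, 1498], [612.8, 143.5], [23.7, 23.6], 63.5, 0.1193)
t 23.83 pos [0.6104 0.1425 0.1575] rot [-3.1391e+00  5.0000e-04  1.1201e+00] F [-0.5 -0.8 -0.4] q [0.11 0.59 1.32 0.   1.24 0.56] rows 2
[0.0009, 0.0008, 0.0287] [-0.0012, 0.0003, -0.0002]
[0.0009, 0.0008, 0.0287] [-0.0012, 0.0003, -0.0002]
```

Request:
send_rows([
  [0.0008,0.0008,0.0285,0,0,0,0.5],
  [0.0008,0.0008,0.0285,0,0,0,0.5],
  [0,0,0,0,0,0,0.7],
  [0,0,0,0,0,0,1],
  [0,0,0,0,0,0,1],
])

```text
time: 24.25
tool_pos: [0.6135, 0.144, 0.103]
tool_rot: [3.141, -0.001, 1.122]
contact_force: [-0.5, 0.5, 0.6]
opening: 0.0303
```

Request:
send_rows([
  [0,0,0,0,0,0,1],
  [0,0,0,0,0,0.1,1],
  [0,0,0,0,0,0.1,1],
  [0,0,0,0,0,0.1,1],
  [0,0,0,0,0,0.1,1],
])

```text
time: 24.67
tool_pos: [0.6148, 0.1431, 0.1038]
tool_rot: [3.139, -0.004, 0.717]
contact_force: [2.0, -1.7, -1.8]
opening: 0.0238
```

Request:
send_rows([
  [0,0,0,0,0,0.1,1],
  [0,0,0,0,0,0.02,1],
  [0,0,0,0,0,0,1],
  [0,0,0,0,0,0,0.6],
  [0,0,0,0,0,0,0.5],
])

```text
time: 25.08
tool_pos: [0.6129, 0.1433, 0.1021]
tool_rot: [-3.141, 0.0, 0.603]
contact_force: [-0.5, 0.1, -0.8]
opening: 0.033
```

Request:
send_rows([
  [0,0,-0.025,0,0,0,0.5],
  [0,0,-0.035,0,0,0,0.5],
  [0,0,0,0,0,0,0.5],
])

```text
time: 25.33
tool_pos: [0.6159, 0.1437, 0.1681]
tool_rot: [3.138, -0.009, 0.603]
contact_force: [-0.2, 0.6, 1.4]
opening: 0.0458
```

```bash
python3 - <<'E'
from h import *
d=cam('wrist','w19')
for k in knobs(d):print(k)
go([.4885,.1505,.16],np.pi/2-np.radians(26.7),6)
E
```

```text
([65, 70, 64, 53, 2048], [620.1, 267.0], [24.2, 24.0], 64.1, 0.1195)
([238, 193, 36, 42, 1376], [612.9, 143.3], [24.1, 23.2], 34.3, 0.1193)
([0, 223, 33, 36, 972], [503.0, 268.8], [19.1, 9.0], 28.0, 0.119)
t 25.38 pos [0.6149 0.1436 0.1655] rot [ 3.139  -0.006   0.6026] F [-0.3 -0.3 -0.4] q [0.11 0.58 1.3  0.   1.25 1.08] rows 6
[-0.0167, -0.0129, 0.0008] [0.0007, -0.0009, -0.0837]
[-0.0156, -0.0142, 0.0008] [0.0007, -0.0009, -0.0837]
[-0.0143, -0.0155, 0.0008] [0.0007, -0.0009, -0.0837]
[-0.013, -0.0166, 0.0008] [0.0007, -0.0009, -0.0837]
[-0.0115, -0.0177, 0.0009] [0.0007, -0.0009, -0.0837]
[-0.01, -0.0186, 0.0009] [0.0007, -0.0009, -0.0837]
```

Knob3 is at about 1.27 rad. Now knob2.

Request:
send_rows([
  [-0.0165,-0.013,0.0008,0,0,-0.084,0.5],
  [-0.0155,-0.014,0.0008,0,0,-0.084,0.5],
  [-0.0145,-0.0155,0.0008,0,0,-0.084,0.5],
  [-0.013,-0.0165,0.0008,0,0,-0.084,0.5],
  [-0.0115,-0.0175,0.0008,0,0,-0.084,0.5],
])

```text
time: 25.8
tool_pos: [0.5063, 0.1487, 0.1566]
tool_rot: [-3.139, 0.001, 1.026]
contact_force: [-0.8, 0.5, 0.1]
opening: 0.0458
```

Request:
send_rows([
  [-0.01,-0.0185,0.0008,0,0,-0.084,0.5],
  [0,0,0,0,0,0,0.5],
  [0,0,0,0,0,0,0.5],
])

```text
time: 26.05
tool_pos: [0.4862, 0.15, 0.1564]
tool_rot: [-3.14, 0.001, 1.106]
contact_force: [0.4, 0.3, -0.4]
opening: 0.0459
```

```bash
python3 - <<'E'
from h import *
d=cam('wrist','w20')
for k in knobs(d):print(k)
go([.4885,.1505,.1],np.pi/2-np.radians(26.7))
E
```

```text
([141, 0, 61, 51, 1986], [495.5, 274.2], [23.9, 24.3], 36.0, 0.1196)
([416, 110, 71, 54, 2245], [612.0, 143.5], [24.1, 24.4], 36.4, 0.1193)
([242, 192, 38, 44, 1519], [488.4, 150.6], [23.9, 23.2], 64.5, 0.1193)
t 26.1 pos [0.4873 0.1499 0.1566] rot [-3.1411e+00  1.0000e-04  1.1047e+00] F [1.  0.2 0.7] q [0.15 0.38 1.67 0.   1.09 0.61] rows 2
[0.0005, 0.0004, 0.0283] [-0.0002, 0.0001, -0.0]
[0.0005, 0.0004, 0.0283] [-0.0002, 0.0001, -0.0]
```

Request:
send_rows([
  [0.0005,0.0005,0.0285,0,0,-0.01,0.5],
  [0.0005,0.0005,0.0285,0,0,-0.01,0.5],
  [0,0,0,0,0,0,0.7],
  [0,0,0,0,0,0,1],
  [0,0,0,0,0,0,1],
])

```text
time: 26.52
tool_pos: [0.4898, 0.1502, 0.1007]
tool_rot: [3.141, -0.001, 1.124]
contact_force: [0.3, -0.0, -0.8]
opening: 0.0308
```

Request:
send_rows([
  [0,0,0,0,0,0,1],
  [0,0,0,0,0,0.1,1],
  [0,0,0,0,0,0.1,1],
  [0,0,0,0,0,0.1,1],
  [0,0,0,0,0,0.1,1],
])

```text
time: 26.93
tool_pos: [0.4903, 0.1501, 0.1013]
tool_rot: [3.139, -0.003, 0.72]
contact_force: [3.7, -1.6, -2.4]
opening: 0.024
```

Request:
send_rows([
  [0,0,0,0,0,0.1,1],
  [0,0,0,0,0,0.03,1],
  [0,0,0,0,0,0,1],
  [0,0,0,0,0,0,0.6],
  [0,0,0,0,0,0,0.5],
])

```text
time: 27.35
tool_pos: [0.489, 0.1504, 0.1006]
tool_rot: [-3.141, -0.001, 0.596]
contact_force: [-0.7, 0.7, 0.2]
opening: 0.0328
```

Request:
send_rows([
  [0,0,-0.025,0,0,0,0.5],
  [0,0,-0.035,0,0,0,0.5],
  [0,0,0,0,0,0,0.5],
])

```text
time: 27.6
tool_pos: [0.4917, 0.151, 0.1657]
tool_rot: [3.138, -0.009, 0.596]
contact_force: [2.4, -0.3, 0.7]
opening: 0.0453
```

```bash
python3 - <<'E'
from h import *
d=cam('wrist','w21')
for k in knobs(d):print(k)
go([.62,.2674,.16],np.pi/2-np.radians(25.8),7)
E
```

```text
([357, 34, 53, 47, 2049], [612.1, 143.5], [23.9, 24.0], 36.1, 0.1194)
([66, 77, 57, 42, 1992], [495.8, 274.1], [23.4, 24.6], 34.3, 0.1195)
([238, 194, 37, 42, 1358], [488.9, 150.5], [23.6, 23.5], 33.9, 0.1194)
t 27.65 pos [0.4907 0.1509 0.1633] rot [ 3.139  -0.0067  0.596 ] F [0.5 0.  0. ] q [0.15 0.38 1.66 0.   1.1  1.12] rows 7
[0.0246, -0.0034, 0.0006] [0.0006, -0.0008, -0.0749]
[0.0248, -0.0016, 0.0006] [0.0006, -0.0008, -0.0749]
[0.0249, 0.0003, 0.0006] [0.0006, -0.0008, -0.0749]
[0.0248, 0.0022, 0.0006] [0.0006, -0.0008, -0.0749]
[0.0245, 0.004, 0.0005] [0.0006, -0.0008, -0.0749]
[0.0242, 0.0058, 0.0005] [0.0006, -0.0008, -0.0749]
[0.0237, 0.0076, 0.0005] [0.0006, -0.0008, -0.0749]
```

Knob2 is at about 1.27 rad. Now knob4.

Request:
send_rows([
  [0.0245,-0.0035,0.0005,0,0,-0.075,0.5],
  [0.025,-0.0015,0.0005,0,0,-0.075,0.5],
  [0.025,0,0.0005,0,0,-0.075,0.5],
  [0.025,0.002,0.0005,0,0,-0.075,0.5],
  [0.0245,0.004,0.0005,0,0,-0.075,0.5],
])

```text
time: 28.07
tool_pos: [0.5812, 0.235, 0.1566]
tool_rot: [-3.14, 0.001, 0.975]
contact_force: [-0.3, -0.4, -0.2]
opening: 0.0455
```

Request:
send_rows([
  [0.024,0.006,0.0005,0,0,-0.075,0.5],
  [0.0235,0.0075,0.0005,0,0,-0.075,0.5],
  [0,0,0,0,0,0,0.5],
  [0,0,0,0,0,0,0.5],
])

```text
time: 28.4
tool_pos: [0.6174, 0.2676, 0.1547]
tool_rot: [-3.14, 0.001, 1.121]
contact_force: [0.3, -0.1, 0.2]
opening: 0.046
```

```bash
python3 - <<'E'
from h import *
d=cam('wrist','w22')
for k in knobs(d):print(k)
go([.62,.2674,.1],np.pi/2-np.radians(25.8))
E
```

```text
([242, 193, 39, 45, 1567], [619.8, 267.5], [24.0, 23.5], 64.5, 0.1193)
t 28.45 pos [0.617  0.2669 0.1551] rot [-3.1397e+00  1.7000e-03  1.1199e+00] F [ 0.6  0.3 -0.7] q [0.29 0.67 1.17 0.   1.3  0.75] rows 2
[0.0009, 0.0013, 0.0275] [-0.001, 0.0008, -0.0003]
[0.0009, 0.0013, 0.0275] [-0.001, 0.0008, -0.0003]
```

Request:
send_rows([
  [0.001,0.0012,0.0275,0,0,0,0.5],
  [0.001,0.0012,0.0275,0,0,0,0.5],
  [0,0,0,0,0,0,0.7],
  [0,0,0,0,0,0,1],
  [0,0,0,0,0,0,1],
])

```text
time: 28.87
tool_pos: [0.6212, 0.2676, 0.103]
tool_rot: [3.141, -0.001, 1.119]
contact_force: [0.4, 1.6, 0.4]
opening: 0.0305
```

Request:
send_rows([
  [0,0,0,0,0,0,1],
  [0,0,0,0,0,0.1,1],
  [0,0,0,0,0,0.1,1],
  [0,0,0,0,0,0.1,1],
  [0,0,0,0,0,0.1,1],
])

```text
time: 29.28
tool_pos: [0.6221, 0.2674, 0.1037]
tool_rot: [3.139, -0.003, 0.715]
contact_force: [2.0, -2.3, 0.7]
opening: 0.0233
```

Request:
send_rows([
  [0,0,0,0,0,0.1,1],
  [0,0,0,0,0,0.03,1],
  [0,0,0,0,0,0,1],
  [0,0,0,0,0,0,0.6],
  [0,0,0,0,0,0,0.5],
])

```text
time: 29.7
tool_pos: [0.621, 0.2681, 0.1024]
tool_rot: [-3.141, -0.001, 0.591]
contact_force: [-0.0, -0.2, 0.9]
opening: 0.033
```

Request:
send_rows([
  [0,0,-0.025,0,0,0,0.5],
  [0,0,-0.035,0,0,0,0.5],
  [0,0,-0.03,0,0,0,0.5],
  [0,0,0,0,0,0,0.5],
  [0,0,0,0,0,0,0.5],
])

```text
time: 30.12
tool_pos: [0.6217, 0.2685, 0.1941]
tool_rot: [3.141, -0.005, 0.591]
contact_force: [-0.4, 0.2, -0.3]
opening: 0.0461
```

```bash
cat >> h.py <<'E'
def red(d):
    hsv=cv2.cvtColor(d['color'],cv2.COLOR_RGB2HSV)
    m=cv2.inRange(hsv,(0,180,80),(4,255,255))|cv2.inRange(hsv,(174,180,80),(180,255,255)); ys,xs=np.where(m>0); P,z=pts(d,np.c_[xs,ys])
    k=(z>0)&(abs(P[:,0]-.66)<.05)&(abs(P[:,1]-.2)<.05)&(P[:,2]>.06)
    if k.sum()<5: print('no red',len(xs)); return
    Q=P[k]; zt=np.median(Q[Q[:,2]>np.percentile(Q[:,2],60)][:,2]); q=Q[abs(Q[:,2]-zt)<.003]
    print('red',len(q),'top z',zt.round(4),'circle',cv2.minEnclosingCircle(q[:,:2].astype(np.float32)*1000),'mean',q.mean(0).round(4))
E
python3 - <<'E'
from h import *
d=cam('wrist','w23')
for k in knobs(d):print(k)
s=cam('scene','s6'); handle(s,.1,.12,(.5,.6,.15,.26)); red(s); red(d)
for k in knobs(s):print(k)
st()
E
```

```text
([242, 183, 32, 37, 1066], [620.2, 267.5], [23.5, 22.9], 33.5, 0.1194)
handle n 119 [544.2 186.2] [107.1  37.3] 56.2 z 0.1081
red 30 top z 0.093 circle ((663.1381225585938, 199.9547576904297), 9.90017318725586) mean [0.6631 0.1995 0.0918]
red 133 top z 0.0898 circle ((656.7308349609375, 203.63861083984375), 7.291500091552734) mean [0.6578 0.204  0.0893]
([379, 156, 11, 12, 83], [496.9, 271.4], [21.7, 23.8], 41.0, 0.1208)
([335, 162, 13, 12, 100], [490.3, 148.6], [23.4, 23.2], 39.4, 0.1207)
([394, 194, 12, 13, 89], [621.0, 263.6], [22.5, 23.1], 35.1, 0.1201)
([350, 201, 12, 13, 101], [614.1, 140.3], [23.8, 24.9], 41.3, 0.1198)
{'time': 30.2167, 'qpos': [0.2942, 0.6528, 1.1054, 0.0004, 1.3851, 1.274], 'qvel': [-0.0013, 0.0223, 0.0168, -0.0029, 0.002, 0.0021], 'joint_efforts': [0.0414, -61.3583, -26.6507, 0.0685, -0.0801, -0.0058], 'tool_pos': [0.6202, 0.2679, 0.1906], 'tool_rot': [-3.1407, 0.0014, 0.5909], 'contact_force': [-0.9246, 0.9177, -0.0027], 'torque': [-0.0803, 0.1679, -0.0194], 'opening': 0.0461}
```

View pics/w23.png

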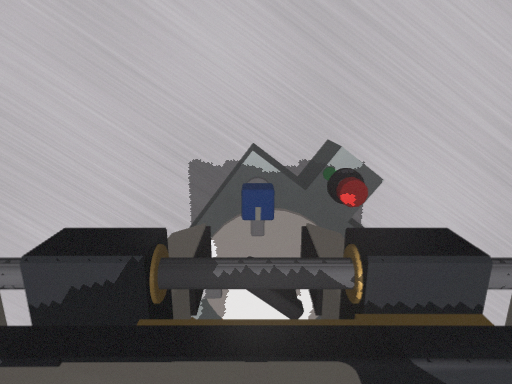

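All knobs read home (knob4 ≈1.29 rad). Before the latch I'll take one look from the side, at cover height, level and the latch position.

```bash
python3 - <<'E'
from h import *
go([.6,.085,.24],1.51,9)
E
```

```text
t 30.22 pos [0.6202 0.2679 0.1906] rot [-3.1407e+00  1.4000e-03  5.9090e-01] F [-0.9  0.9 -0. ] q [0.29 0.65 1.11 0.   1.39 1.27] rows 9
[-0.0132, 0.0156, -0.0055] [-0.0002, 0.0001, -0.1021]
[-0.0147, 0.0142, -0.0055] [-0.0002, 0.0001, -0.1021]
[-0.0161, 0.0126, -0.0055] [-0.0002, 0.0001, -0.1021]
[-0.0173, 0.0109, -0.0055] [-0.0002, 0.0001, -0.1021]
[-0.0183, 0.0091, -0.0055] [-0.0002, 0.0001, -0.1021]
[-0.0191, 0.0072, -0.0055] [-0.0002, 0.0001, -0.1021]
[-0.0198, 0.0052, -0.0055] [-0.0002, 0.0001, -0.1021]
[-0.0202, 0.0032, -0.0055] [-0.0002, 0.0001, -0.1021]
[-0.0204, 0.0011, -0.0055] [-0.0002, 0.0001, -0.1021]
```

Request:
send_rows([
  [-0.013,0.0155,-0.0055,0,0,-0.102,0.6],
  [-0.0145,0.014,-0.0055,0,0,-0.102,0.7],
  [-0.016,0.0125,-0.0055,0,0,-0.102,0.8],
  [-0.0175,0.011,-0.0055,0,0,-0.102,0.9],
  [-0.0185,0.009,-0.0055,0,0,-0.102,1],
])

```text
time: 30.63
tool_pos: [0.6083, 0.1657, 0.2171]
tool_rot: [-3.138, 0.002, 1.106]
contact_force: [1.1, -0.2, 0.9]
opening: 0.0173
```

Request:
send_rows([
  [-0.019,0.007,-0.0055,0,0,-0.102,1],
  [-0.02,0.005,-0.0055,0,0,-0.102,1],
  [-0.02,0.003,-0.0055,0,0,-0.102,1],
  [-0.02,0.001,-0.0055,0,0,-0.102,1],
  [0,0,0,0,0,0,1],
])

```text
time: 31.05
tool_pos: [0.5994, 0.0827, 0.2404]
tool_rot: [-3.14, 0.001, 1.511]
contact_force: [-0.1, -0.3, -0.8]
opening: 0.0005
```

Request:
send_rows([
  [0,0,0,0,0,0,1],
])

```text
time: 31.13
tool_pos: [0.5994, 0.0853, 0.2398]
tool_rot: [-3.139, -0.0, 1.505]
contact_force: [0.2, -0.5, 0.1]
opening: 0.0
```

```bash
python3 - <<'E'
from h import *
d=cam('wrist','w24'); np.save('w24.npy',d,allow_pickle=True)
for k in knobs(d):print(k)
handle(d,.1,.115,(.5,.6,.15,.26)); red(d)
# flange plane fit
P,uv=disc(d,.06,.08,(.48,.63,.14,.28)); A=np.c_[P[:,:2]-P[:,:2].mean(0),np.ones(len(P))]; c=np.linalg.lstsq(A,P[:,2],rcond=None)[0]; print('plane',c.round(4),len(P),cv2.minEnclosingCircle(P[:,:2].astype(np.float32)*1000))
go([.6638,.2027,.13],1.51)
E
```

```text
([97, 99, 46, 39, 1078], [488.9, 150.5], [23.6, 23.8], 33.5, 0.1194)
([250, 98, 38, 39, 799], [612.4, 143.2], [23.4, 23.7], 34.8, 0.1194)
handle n 971 [556.5 207.9] [56.3 13.7] 87.4 z 0.1074
red 109 top z 0.0901 circle ((663.3114013671875, 202.36703491210938), 11.370259284973145) mean [0.6646 0.2019 0.0893]
plane [-0.0031 -0.0059  0.0695] 13629 ((555.3491821289062, 197.97216796875), 91.69674682617188)
t 31.18 pos [0.5994 0.0861 0.2396] rot [-3.1393e+00 -5.0000e-04  1.5057e+00] F [-1.1 -0.5  0. ] q [0.02 0.49 1.26 0.   1.39 0.08] rows 5
[0.0241, 0.0114, 0.0219] [-0.0005, -0.0001, -0.0009]
[0.0241, 0.0114, 0.0219] [-0.0005, -0.0001, -0.0009]
[0.0241, 0.0114, 0.0219] [-0.0005, -0.0001, -0.0009]
[0.0241, 0.0114, 0.0219] [-0.0005, -0.0001, -0.0009]
[0.0241, 0.0114, 0.0219] [-0.0005, -0.0001, -0.0009]
```

View pics/w24.png

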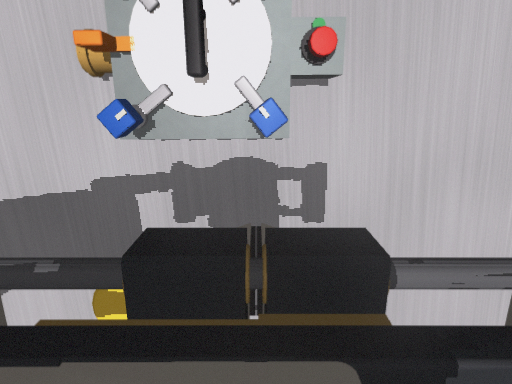

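The cover is clamped level: flange top at 0.0695 m (origin ≈0.0475), tilt <0.01. The latch at (322,41) is at (0.6635,0.2025), top at 0.090. I'll go above it with shut fingers.

Request:
send_rows([
  [0.024,0.0115,0.022,0,0,0,1],
  [0.024,0.0115,0.022,0,0,0,1],
  [0.024,0.0115,0.022,0,0,0,1],
  [0.024,0.0115,0.022,0,0,0,1],
  [0.024,0.0115,0.02,0,0,0,1],
])

```text
time: 31.6
tool_pos: [0.6641, 0.2047, 0.13]
tool_rot: [-3.139, 0.0, 1.508]
contact_force: [0.1, -1.0, 0.5]
opening: 0.0004
```

Request:
send_rows([
  [0,0,0,0,0,0,1],
  [0,0,0.01,0,0,0,1],
  [0,0,0.012,0,0,0,1],
  [0,0,0,0,0,0,1],
  [0,0,0,0,0,0,1],
])

```text
time: 32.02
tool_pos: [0.6642, 0.2013, 0.1106]
tool_rot: [-3.14, 0.0, 1.507]
contact_force: [0.5, -0.4, -0.1]
opening: -0.0001
```

```bash
python3 - <<'E'
from h import *
st()
s=cam('scene','s7'); e=cam('side','e7')
a=cv2.imread('pics/s7.png')[150:250,310:430];b=cv2.imread('pics/e7.png')[100:200,160:280]
cv2.imwrite('pics/c7.png',cv2.resize(np.hstack([a,b]),None,fx=3.3,fy=3.3,interpolation=2))
E
```

```text
{'time': 32.0167, 'qpos': [0.184, 0.7498, 1.1442, -0.0, 1.2487, 0.2477], 'qvel': [-0.0038, -0.0198, -0.0267, 0.0009, 0.0063, -0.0007], 'joint_efforts': [0.3995, -60.6663, -23.4608, 0.0983, -0.0439, 0.0039], 'tool_pos': [0.6642, 0.2013, 0.1106], 'tool_rot': [-3.1405, 0.0003, 1.507], 'contact_force': [0.4615, -0.3613, -0.1295], 'torque': [-0.0468, 0.0202, 0.0262], 'opening': -0.0001}
```

View pics/c7.png

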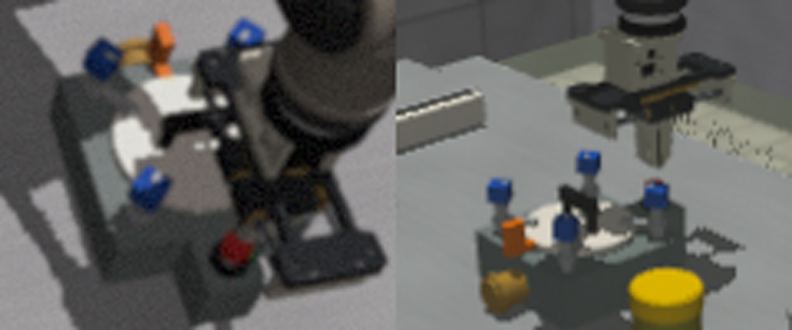

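The fingers are above the red button. Pressing down slowly.

Request:
send_rows([
  [0,0,0.005,0,0,0,1],
  [0,0,0.005,0,0,0,1],
  [0,0,0.003,0,0,0,1],
  [0,0,0.002,0,0,0,1],
  [0,0,0.002,0,0,0,1],
])

```text
time: 32.53
tool_pos: [0.6646, 0.2021, 0.0935]
tool_rot: [-3.141, -0.0, 1.508]
contact_force: [0.1, 0.1, -0.1]
opening: 0.0006
```

Request:
send_rows([
  [0,0,0.0015,0,0,0,1],
  [0,0,0.0015,0,0,0,1],
  [0,0,0.0015,0,0,0,1],
  [0,0,0.0015,0,0,0,1],
])

```text
time: 32.87
tool_pos: [0.6649, 0.2022, 0.089]
tool_rot: [3.141, -0.0, 1.508]
contact_force: [-3.3, -1.2, 8.9]
opening: 0.0002
```

Request:
send_rows([
  [0,0,0.0015,0,0,0,1],
  [0,0,0.001,0,0,0,1],
  [0,0,0.001,0,0,0,1],
])

```text
time: 33.12
tool_pos: [0.6649, 0.2022, 0.086]
tool_rot: [3.14, -0.0, 1.508]
contact_force: [-3.2, 0.4, 5.9]
opening: 0.0002
```

Request:
send_rows([
  [0,0,0.001,0,0,0,1],
  [0,0,0.001,0,0,0,1],
  [0,0,0,0,0,0,1],
])

```text
time: 33.37
tool_pos: [0.6647, 0.2021, 0.0821]
tool_rot: [-3.141, -0.0, 1.508]
contact_force: [-0.2, 0.5, 1.1]
opening: 0.0006
```

Request:
send_rows([
  [0,0,0.001,0,0,0,1],
  [0,0,0.001,0,0,0,1],
  [0,0,0,0,0,0,1],
])

```text
time: 33.62
tool_pos: [0.6646, 0.2021, 0.0799]
tool_rot: [-3.141, 0.0, 1.508]
contact_force: [0.4, -0.3, 0.2]
opening: 0.0004
```

The resistance is gone, so it has snapped. I'll retreat and check.

Request:
send_rows([
  [0,0,-0.02,0,0,0,1],
  [0,0,-0.035,0,0,0,1],
  [0,0,-0.035,0,0,0,1],
  [-0.03,-0.01,-0.02,0,0,0,1],
  [-0.03,-0.01,-0.01,0,0,0,1],
])

```text
time: 34.03
tool_pos: [0.6422, 0.1444, 0.2041]
tool_rot: [3.135, -0.001, 1.511]
contact_force: [0.2, -0.5, 0.1]
opening: 0.0002
```

Request:
send_rows([
  [-0.03,-0.01,0,0,0,0,1],
  [-0.03,-0.01,0,0,0,0,1],
  [0,0,0,0,0,0,1],
  [0,0,0,0,0,0,1],
  [0,0,0,0,0,0,1],
])

```text
time: 34.45
tool_pos: [0.6176, 0.0851, 0.2005]
tool_rot: [3.141, -0.001, 1.508]
contact_force: [0.5, -0.2, -0.7]
opening: 0.0008
```

```bash
python3 - <<'E'
from h import *
st()
d=cam('wrist','w25')
for k in knobs(d):print(k)
handle(d,.1,.115,(.5,.6,.15,.26)); red(d)
P,uv=disc(d,.06,.08,(.48,.63,.14,.28)); A=np.c_[P[:,:2]-P[:,:2].mean(0),np.ones(len(P))]; c=np.linalg.lstsq(A,P[:,2],rcond=None)[0]; print('plane',c.round(4),len(P))
s=cam('scene','s8'); red(s)
for k in knobs(s):print(k)
hsv=cv2.cvtColor(s['color'],cv2.COLOR_RGB2HSV)
m=cv2.inRange(hsv,(23,150,100),(32,255,255)); c,l,S,ce=cv2.connectedComponentsWithStats(m)
for i in range(1,c):
    if S[i,4]>250: 
        ys,xs=np.where(l==i); P,z=pts(s,np.c_[xs,ys]); print('yellow',S[i].tolist(),np.median(P[z>0],0).round(3))
E
```

```text
{'time': 34.45, 'qpos': [0.0138, 0.5433, 1.2736, 0.0005, 1.3241, 0.0767], 'qvel': [0.0216, 0.0137, -0.0104, 0.0009, -0.0001, -0.0003], 'joint_efforts': [-1.0036, -54.1697, -24.7347, 0.002, 0.0501, -0.0145], 'tool_pos': [0.6176, 0.0851, 0.2005], 'tool_rot': [3.1411, -0.0005, 1.5077], 'contact_force': [0.5258, -0.2334, -0.6842], 'torque': [-0.1055, 0.0327, 0.015], 'opening': 0.0008}
([222, 99, 45, 45, 1052], [612.6, 143.2], [23.6, 23.6], 34.8, 0.1194)
([45, 100, 57, 45, 1557], [489.0, 150.4], [23.9, 24.4], 34.5, 0.1195)
handle n 1315 [542.2 183.1] [97.4 33.3] 56.1 z 0.1075
red 112 top z 0.0789 circle ((663.65966796875, 202.44046020507812), 11.465266227722168) mean [0.6639 0.2021 0.0782]
plane [-0.0087 -0.0064  0.0697] 15284
red 39 top z 0.0818 circle ((665.4046020507812, 199.31626892089844), 9.859867095947266) mean [0.6655 0.199  0.081 ]
([379, 156, 11, 12, 83], [496.9, 271.6], [21.4, 24.7], 34.3, 0.1209)
([395, 193, 12, 13, 96], [620.5, 265.0], [23.1, 27.0], 35.7, 0.1203)
yellow [0, 88, 32, 62, 1247] [ 0.033 -0.768  0.085]
yellow [106, 203, 26, 23, 462] [ 0.5   -0.438  0.119]
yellow [224, 233, 32, 29, 729] [ 0.694 -0.172  0.201]
```

View pics/w25.png

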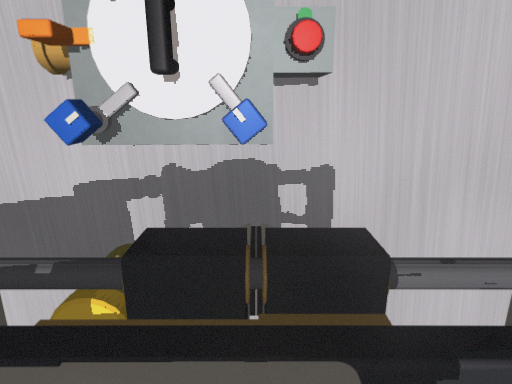

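View pics/s8.png

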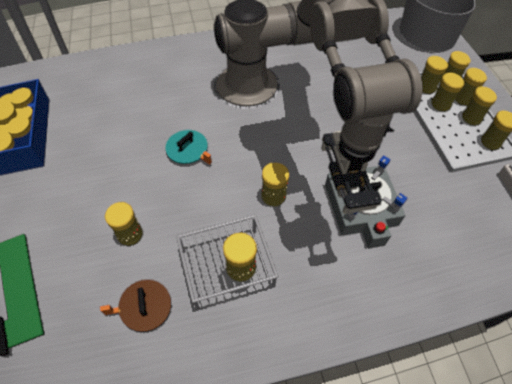

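The latch top is at 0.079 m (11 mm down) and the cover is level with its origin at ≈0.0477. The knobs are home, the jars are unmoved at (275,180), (122,215) and (240,250), and the robot is clear. Handing in.

```bash
python3 - <<'E'
from h import *
print(workorder.hand_in())
E
```

```text
the job is handed in; nothing more can be done
None
```

The pump is closed up and the job is handed in, at about 34.6 s of the 72 s; hand-in gives no verdict. I drew the white cover out by its tab and let it go. I then took it by the handle and laid it in the housing with the tab over the spout. The knobs went to about 0.75 rad in the order 2, 4, 3, 1, then home in the order 1, 3, 2, 4. Last, I pressed the latch slowly; the highest force I read was about 9 N.

**Last checks:**
- **Cover:** the origin is about 47.7 mm up and the tilt is about 0.01 rad. It lay about 2.5 mm off centre in the last clean handle view, taken just before the latch push.
- **Knobs:** they read about 1.25, 1.28, 1.27 and 1.29 rad for knobs 1 to 4. Different views of the same knob differed by up to about 0.04 rad.
- **Latch:** its top is at 0.079 m, 11 mm down.
- **Jars:** jar2 and jar3 measured where they started. Jar1 was in the arm's shadow and my colour filter missed it, so I only saw it standing in place in the picture.

**Checks that failed or disagreed:**
- The cover's rim fit failed after it was laid in, so I used the handle instead.
- In the final view, the handle measurement was spoilt by the gripper.
- The scene camera reads positions about 2–3 mm off from the wrist camera; I relied on the wrist camera.

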